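Dose, cap and re-open a hat steamer

TASK

Get the hat steamer ready for descaling: first shut its steam valve (lever square across the pipe), lift the rubber dust plug out of the filler neck into the tray, and drop every round white tablet lying about through the neck into the boiler. Then set the brass filler cap on the neck, turn it backwards (anticlockwise from above) until the thread drops into place, and screw it down clockwise fully home against its stop, with the valve kept shut all this while. Last, open the valve half way (lever at 45 degrees) and leave it so; do not disturb the thread spool, the brush or the wooden hat block.

Things in the scene. Friction and masses are not known exactly. Their poses are not given: they have to be found in the camera images.
- boiler: Fixed hollow steel boiler box, 170 (x) by 180 (y) by 85 mm high, flat top; it may be turned a little. Origin: centre of its underside. Dial and switch on its -x face; from its -y face a 22 mm copper pipe runs out along -y, 45 mm up, with a brass ball valve in it 165 mm from the origin, ending in a nozzle (34 mm thick) 325 mm from the origin.
- neck_mouth (a point): Centre of the open mouth (40 mm wide) of the brass filler neck, at its rim, above the boiler's origin, 24 mm above the boiler's flat top. The neck is 52 mm across outside and tapers to 49 mm over its top 6 mm. z up, axes as the boiler's.
- neck_foot (a point): Centre of the neck's foot, level with the boiler's flat top. Round the neck runs a right-hand thread, 59 mm across, of three starts 120 degrees apart: clockwise from above takes the cap down 3 mm per radian. Between the thread's ridges are three gaps; only there can the cap's lugs drop in. Its topmost ridge ends about 9 mm below the mouth.
- valve (a joint): Angle of the valve lever, rad. 0 = shut: lever square across the pipe, pointing to the boiler's -x; pi/2 = open: lever along the pipe, pointing to the boiler's -y. Opens anticlockwise from above. Half way (45 degrees) = 0.785. Stiff (0.15 Nm), stays where it is left, stops at 0 and pi/2. It starts more than half open.
- valve_hub (a point): Point on the vertical hinge axis of the valve lever, at the lever's mid-height, 90 mm above the work surface. Axes as the boiler's.
- lever_grip (a point): Place to grip the valve lever, 70 mm out from the hub, 90 mm above the work surface, at mid-height of a black bar 14 mm wide and 14 mm high that reaches from 34 to 100 mm from the hub. Below it is free space down to the pipe's top at 56 mm. This frame's -x points outward along the lever, z up.
- cap_grip (a point): Loose brass filler cap, 70 mm across, 25.5 mm high, open side down, with a black bar standing on top to hold it by: 52 mm long (this frame's x) by 14 mm thick (y) by 30 mm high. The point is the bar's centre, 40.5 mm above the cap's lower rim; z up. About 0.2 kg. Screwed fully home, this point is 19.5 mm above neck_mouth.
- cap_rim (a point): Centre of the cap's lower rim; z up. Bore 62 mm; inside, just above this rim, three lugs 120 degrees apart, 27.5 mm from the axis. Relative to fully home it stands 7.5 to 11 mm higher with the lugs on top of the ridges and 3.7 to 6 mm higher just after they drop into the gaps (a 40 degree window in every 120). From there, 70 to 110 degrees clockwise with little force to a hard stop.
- plug_knob (a point): Loose black rubber dust plug, at the start standing loosely in the filler neck: a knob 16 mm across and 30 mm high (this point is the knob's centre) on a flange 54 mm across and 5 mm thick, with a stem 35 mm across and 14 mm long below that. Total height 49 mm; the point is 34 mm above the stem's lower end. z up along the knob. 50 g.
- tray_in (a point): Centre of the inner floor (4 mm up) of a fixed aluminium tray, open on top, 120 (x) by 110 (y) by 20 mm high outside, walls 4 mm.
- tablet0_mid (a point): Loose white tablet, a disc 28 mm across and 10 mm thick, lying flat; the point is its centre, z along its axis. 20 g. May be absent (three to five of the tablets are present).
- tablet1_mid (a point): Loose white tablet, a disc 28 mm across and 10 mm thick, lying flat; the point is its centre, z along its axis. 20 g. May be absent (three to five of the tablets are present).
- tablet2_mid (a point): Loose white tablet, a disc 28 mm across and 10 mm thick, lying flat; the point is its centre, z along its axis. 20 g. May be absent (three to five of the tablets are present).
- tablet3_mid (a point): Loose white tablet, a disc 28 mm across and 10 mm thick, lying flat; the point is its centre, z along its axis. 20 g. May be absent (three to five of the tablets are present).
- tablet4_mid (a point): Loose white tablet, a disc 28 mm across and 10 mm thick, lying flat; the point is its centre, z along its axis. 20 g. May be absent (three to five of the tablets are present).
- spool: Bystander: wooden thread spool, 40 mm across, 54 mm high, standing. Origin: centre of its underside. Leave alone.
- brush: Bystander: brush 140 mm long, lying along its x. Origin: centre of its underside. Leave alone.
- hat_block: Bystander: round domed wooden hat block, 156 mm across, 110 mm high. Origin: centre of its underside. Leave alone.

How it is judged:
By the outcome, as a careful person would: the job done as asked, in the order asked, and still so for the second after the job is handed in, with the robot touching nothing.
Of tablet0, tablet1, tablet2, tablet3, tablet4 only 3 to 5 are there at a start; the rules pass over those that are not, and their reading is None.
At some moment in a run one of cap, tablet0, tablet1, tablet2, tablet3, tablet4 may be knocked a few centimetres aside while the robot is not near it.
Once in a run the grip may slacken for a moment while it holds something.
It also fails if it takes over 210 s, if anything falls off the work surface, if the arm or the gripper's body presses on something with over 40 N, if the wrist force passes 120 N, or if a joint passes its speed limit or range.

ROBOT

A 7-joint arm with a two-finger parallel gripper is mounted at the origin on the work surface. World frame = base frame: x ahead of the robot, y to its left, z up, the work surface at z = 0. Lengths are in m, angles in rad, forces in N, time in s.
With the tool pointing down it reaches from about 0.4 to 0.85 m from the base axis. Payload 10.4 kg.
Tool frame: the origin (TCP) lies midway between the tips of the shut fingers; the grasp point (between the pads) lies 19 mm behind it; z points along the fingers, y is the line along which they close (so a half turn about z gives the same grasp; the last joint's range is limited). The gripper opens to 87 mm and grips with 3 to 60 N. Pads are 19 mm wide; open, the fingers measure 117 mm over their backs; the gripper's body (75 mm by 190 mm) begins 51 mm behind the grasp point.
Start: joints at [1.158, 0.332, -0.065, 1.46, 0.022, 1.35, -0.088], TCP at [0.238, -0.578, 0.223] pointing down, gripper open.
Joint ranges: [-2.6, 2.6], [-0.5, 2.12], [-1.47, 1.34], [0.16, 2.42], [-1.27, 4.41], [0.06, 2.06], [-2.6, 2.6]. Speed limits (rad/s): [2.22, 2.22, 2.79, 2.79, 3.14, 3.14, 3.14].

INTERFACE

Orientations are given as a unit quaternion [x, y, z, w].
In Python, from bench import r gives the robot as it stands.
- The arm moves only by the tool arm_command, never from a script. Its argument "moves" is one flat list of numbers, 4 for each row, row after row: the shift along the tool's x, y, z in cm, then the turn about the tool's z in degrees. A call has 1 to 12 rows; each row shifts and turns the commanded pose from where the row before left it, along the tool's axes as they then stand; what a row does not reach is not made up. A row lasts 1/12 s, in which the tool goes at most 41.7 mm and 7.16 degrees, less where a joint would pass 70% of its speed; a pose out of reach is approached as far as the arm can. A call with a gripper value outside its range is refused whole. "fingers" is the opening in per cent of the stroke, from 0 (shut) to 100 (fully open), set as the call begins (left out, the last holds). The fingers move at their own pace and stop on an object; "squeeze" is the grip in N (left out, the last holds). Time passes only in rows, so rows that do not move let the fingers close. It gives the time, the measured TCP pose, the force, the opening and the grip force at its end, in the units of the state.
- r.read_state(): the state, without advancing time (a new reading comes with each control period).
- r.camera(name): name is "scene" or "top"; returns the picture (480x640x3 uint8, red, green, blue); there is no depth.
- r.camera_info(name): a dict with "fx", "fy", "cx", "cy" (pixels), "origin" and "attitude" of the camera in the world. Camera axes: x right, y up, looking along -z (the intrinsics and any distortion apply to the point x, -y, -z); pixel columns grow to the right and rows downward; lengths in m; the calibration is good to about 2 mm. A picture is of the moment at which its call begins. camera_info takes no time and is no camera call.
- r.close_job(): hands the job in; it is judged then, once.
The state is a dict: "time": time; "joint_positions": joint angles; "joint_vel": joint speeds; "joint_torque": joint torques, N m; "ee_pos": TCP position; "eef_rot": TCP orientation; "ft_force": force on the tool from outside, world axes, zero at the start; "torque": the same for the moment, N m; "width": finger opening in m; "grip_force": force on a finger pad.
Only numpy, scipy, OpenCV 4.12 (cv2) and the standard library are available. Lean on these libraries where they do the work, as an engineer would, in place of code of your own. Each camera call takes 0.05 s, during which the arm holds its last target. There are 200 camera calls.

## Working session

There is one attempt and no reset: what is moved stays moved. The work goes in short steps, Python scripts to look and compute and a tool call to move; the robot and the scene stay as the last step left them, time stands still between calls to the robot, and variables do not carry over. Pictures are saved under pics/ and viewed, at most 14 in all, crops included, and the job is handed in when it is done.

Besides the shell and the picture viewer there is one more tool, called after ">>>" as name(argument=value, ...), one argument or row to a line, values as JSON. arm_command: Moves the arm, as the interface text tells. Its arguments: {"type":"object","properties":{"moves":{"type":"array"},"fingers":{"type":"number"},"squeeze":{"type":"number"}},"required":["moves"]}

```bash
mkdir -p pics; ls
python3 - <<'E'
from bench import r
import cv2
for n in("scene","top"):
    cv2.imwrite(f"pics/{n}0.png",r.camera(n)[...,::-1]); print(r.camera_info(n))
print(r.read_state())
E
```

```text
pics
{'fx': 589.8491651552737, 'fy': 589.8491651552737, 'cx': 319.1422699904089, 'cy': 233.72151536913364, 'origin': array([ 1.00891213, -0.68188027,  0.83550993]), 'attitude': array([0.41357692, 0.10348262, 0.24094263, 0.87188997])}
{'fx': 463.3470212733458, 'fy': 463.3470212733458, 'cx': 320.65471359513936, 'cy': 241.40494627607768, 'origin': array([0.40056955, 0.06720457, 0.92377449]), 'attitude': array([-0.07634088,  0.07827199,  0.72267994, -0.68248023])}
{'time': 0.1, 'joint_positions': array([ 1.15836393,  0.33280573, -0.06471241,  1.46083313,  0.02161921,
        1.34986686, -0.08847591]), 'joint_vel': array([-2.94220729e-05, -7.85570969e-04,  2.13016385e-04, -5.52416500e-04,
        2.60382462e-04,  6.61559866e-04,  5.13619229e-04]), 'joint_torque': array([ 2.24905561e-03, -6.24546075e+01,  2.51232827e-02, -3.90718281e+01,
       -6.14722073e-02,  3.66427365e-02,  9.44788985e-05]), 'ee_pos': array([ 0.23739663, -0.57780826,  0.22184692]), 'eef_rot': array([ 9.81058033e-01,  1.93713101e-01, -1.50737790e-04, -5.89464594e-04]), 'ft_force': array([-0.36087161,  0.37183718, -0.10126244]), 'torque': array([ 0.01792244, -0.03329235, -0.02727796]), 'grip_force': 0.0, 'width': 0.08716846193502698}
```

View pics/scene0.png

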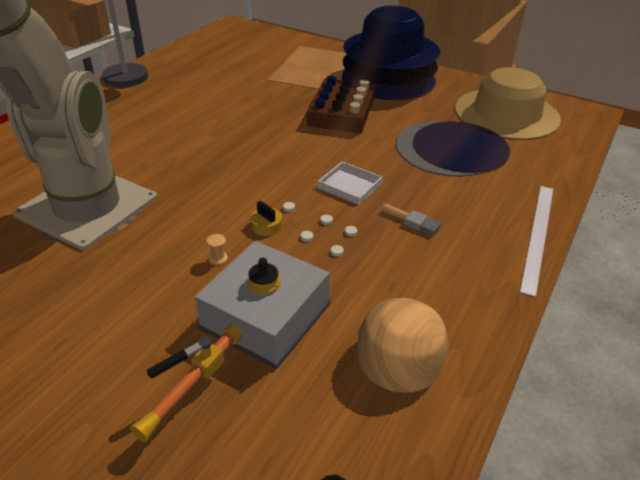

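View pics/top0.png

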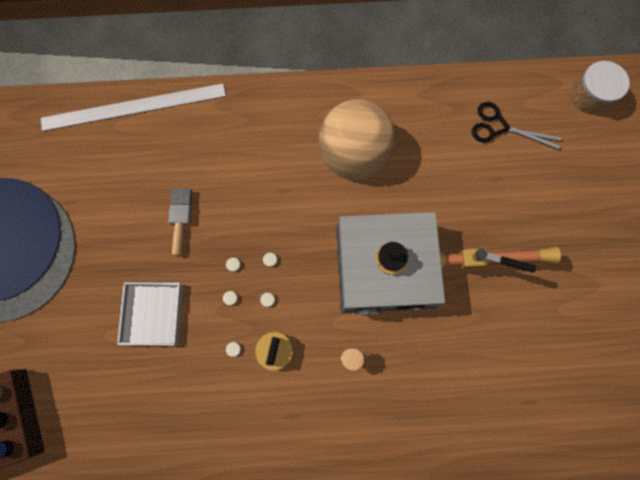

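Top view shows five tablets at (233,265), (270,260), (230,298), (267,300) and (233,349). The cap is at (273,351), the tray at (150,315), the plug at (393,257), and the valve lever runs from (482,256) to (535,267). The scene view shows the same objects.

```bash
cat > h.py <<'E'
from bench import r
import numpy as np, cv2
from scipy.spatial.transform import Rotation as R
def ray(n,u,v):
    c=r.camera_info(n); d=np.array([(u-c['cx'])/c['fx'],-(v-c['cy'])/c['fy'],-1.])
    return np.array(c['origin']),R.from_quat(c['attitude']).apply(d)
def plane(n,u,v,z):
    o,d=ray(n,u,v); return o+d*(z-o[2])/d[2]
def proj(n,p):
    c=r.camera_info(n); q=R.from_quat(c['attitude']).inv().apply(np.array(p)-c['origin'])
    return np.array([c['cx']-c['fx']*q[0]/q[2],c['cy']+c['fy']*q[1]/q[2]])
def two(a,b):
    (o1,d1),(o2,d2)=ray('top',*a),ray('scene',*b)
    s=np.linalg.lstsq(np.c_[d1,-d2],o2-o1,rcond=None)[0]; p,q=o1+d1*s[0],o2+d2*s[1]
    return (p+q)/2,np.linalg.norm(p-q)
def blobs(m,lo,hi):
    k,l,s,c=cv2.connectedComponentsWithStats(m.astype('uint8'))
    return [(c[i],s[i]) for i in range(1,k) if lo<s[i][4]<hi]
def masks(im):
    h=cv2.cvtColor(im,cv2.COLOR_RGB2HSV).astype(int); H,S,V=h[...,0],h[...,1],h[...,2]
    return dict(white=(S<70)&(V>150),black=(V<45),brass=(H>18)&(H<30)&(S>150)&(V>90),steel=(S<40)&(V>80)&(V<190),copper=(H<14)&(S>150)&(V>150))
def tablets(n):
    return [(np.round(c,1),plane(n,c[0],c[1],.0085).round(4)) for c,s in blobs(masks(r.camera(n))['white'],40,260) if s[2]<25 and s[3]<25]
def st():
    s=r.read_state(); print(round(s['time'],2),s['ee_pos'].round(4),'yaw',R.from_quat(s['eef_rot']).as_matrix()[:,0].round(3),s['ft_force'].round(1),round(s['width'],4),round(s['grip_force'],1)); return s
E
python3 - <<'E'
from h import *
im=r.camera('top'); m=masks(im)
for n in('top','scene'):
    for t in tablets(n): print(n,t)
for k in('black','brass','steel','copper'):
    for c,s in blobs(m[k],40,20000): 
        if 100<c[0]<570 and 180<c[1]<400: print(k,c.round(1),s)
k,l,s,c=cv2.connectedComponentsWithStats(m['steel'].astype('uint8'))
i=l[230,360]; rc=cv2.minAreaRect(np.argwhere(l==i)[:,::-1].astype('float32')); print('boiler',rc,[plane('top',*p,.085).round(4) for p in cv2.boxPoints(rc)])
cv2.imwrite('pics/z1.png',cv2.resize(im[190:330,330:580],None,fx=3.2,fy=3.2,interpolation=cv2.INTER_CUBIC)[...,::-1])
E
```

```text
top (array([174.3, 214.3]), array([0.6784, 0.3555, 0.0085]))
top (array([423.5, 216.4]), array([ 0.6444, -0.1544,  0.0085]))
top (array([405.8, 218.8]), array([ 0.6416, -0.1176,  0.0085]))
top (array([407.2, 240.6]), array([ 0.5958, -0.116 ,  0.0085]))
top (array([269.2, 258.9]), array([0.5742, 0.1639, 0.0085]))
top (array([232.2, 263.8]), array([0.5686, 0.2383, 0.0085]))
top (array([229.3, 297.5]), array([0.5014, 0.2451, 0.0085]))
top (array([266.7, 299.2]), array([0.4939, 0.1715, 0.0085]))
top (array([232.5, 349. ]), array([0.4022, 0.2403, 0.0085]))
scene (array([123.1,  28.6]), array([-0.7189,  0.8447,  0.0085]))
scene (array([288.5, 205.2]), array([0.4016, 0.2431, 0.0085]))
scene (array([326.4, 218. ]), array([0.501 , 0.2476, 0.0085]))
scene (array([350.8, 229.2]), array([0.5677, 0.241 , 0.0085]))
scene (array([306.7, 234.5]), array([0.4935, 0.1736, 0.0085]))
scene (array([336.8, 249. ]), array([0.5735, 0.1661, 0.0085]))
black [393.1 256. ] [380 243  28  27 590]
black [518.  264.5] [501 258  35  14 237]
black [408.  307.1] [391 305  34   5  90]
black [272.9 350.8] [268 338  11  27 161]
brass [550.6 255.4] [541 248  19  15  98]
brass [262.5 349.7] [256 337  15  28 111]
brass [280.8 354.4] [276 350  11  10  41]
steel [179.5 205.9] [169 189  21  35 620]
steel [389.4 260.8] [ 337  213  108   96 8240]
steel [492.8 257.4] [486 253  15  10  90]
steel [140.3 311.8] [ 118  282   64   64 1059]
copper [522.1 254.5] [498 251  43   8 182]
copper [455.6 258. ] [449 255  14   8  75]
boiler ((390.3076477050781, 260.0581359863281), (91.74457550048828, 103.65723419189453), 87.20729064941406) [array([0.6328, 0.0275, 0.085 ]), array([ 0.6314, -0.1674,  0.085 ]), array([ 0.4604, -0.1561,  0.085 ]), array([0.462 , 0.0304, 0.085 ])]
```

View pics/z1.png

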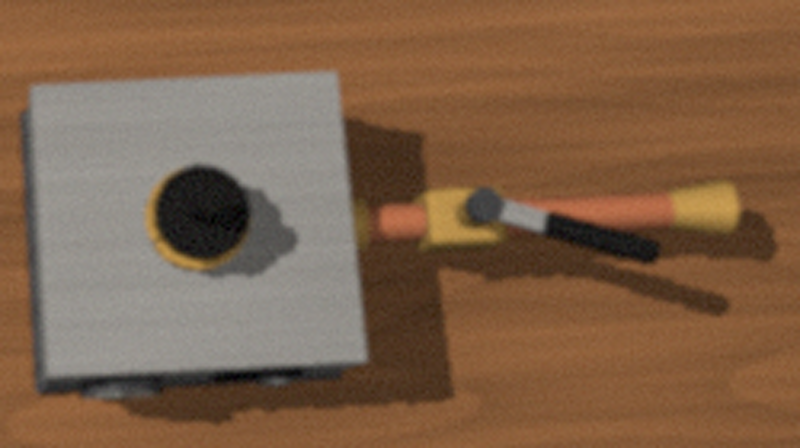

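Run:
```python
from h import *
P=[plane('top',330+a/3.2,190+b/3.2,.085) for a,b in((30,85),(336,72),(366,360),(42,376))]
print('corners',np.round(P,4),'mean',np.mean(P,0).round(4))
e=P[0]+P[3]-P[1]-P[2]; print('yaw from y-edges',np.degrees(np.arctan2(-e[0],e[1]))); f=P[0]+P[1]-P[2]-P[3]; print('x-edges',np.degrees(np.arctan2(f[1],f[0])),np.linalg.norm(e)/2,np.linalg.norm(f)/2)
L=[plane('top',330+a/3.2,190+b/3.2,z) for a,b,z in((360,222,.045),(738,207,.045),(485,205,.1),(545,225,.097),(655,250,.097))]
print('pipe/hub/lever',np.round(L,4))
d=L[1]-L[0];print('pipe yaw',np.degrees(np.arctan2(d[0],-d[1])))
d=L[4]-L[2];print('lever ang',np.degrees(np.arctan2(d[1],d[0])))
im=r.camera('scene'); m=masks(im)
for k in('black',):
    for c,s in blobs(m[k],30,3000):
        if 140<c[0]<340 and 190<c[1]<380: print(k,c.round(1),s)
for n,(u,v) in(('top',(393.1,256)),): print('plug flange',plane(n,u,v,.114),'knobtop',plane(n,u,v,.144))
mt=masks(r.camera('top'))['black']; q=np.argwhere(mt[335:370,262:285])[:,::-1]+[262,335]
rc=cv2.minAreaRect(q.astype('float32')); b=[plane('top',*p,.0555) for p in cv2.boxPoints(rc)]; print('cap bar',rc,np.round(b,4),np.mean(b,0))
print('tray',[plane('top',*p,.02).round(4) for p in((122,283),(180,283),(178,346),(118,345))])
cv2.imwrite('pics/z2.png',cv2.resize(im[190:400,140:360],None,fx=2.8,fy=2.8,interpolation=cv2.INTER_CUBIC)[...,::-1])
```

```text
corners [[ 0.6329  0.0217  0.085 ]
 [ 0.6304 -0.1581  0.085 ]
 [ 0.4619 -0.1564  0.085 ]
 [ 0.4634  0.0261  0.085 ]] mean [ 0.5471 -0.0667  0.085 ]
yaw from y-edges -0.6259937591881107
x-edges -1.0357199749320871 0.18121233475964457 0.16901571816039704
pipe/hub/lever [[ 0.5472 -0.1729  0.045 ]
 [ 0.5433 -0.401   0.045 ]
 [ 0.5437 -0.2295  0.1   ]
 [ 0.5308 -0.2629  0.097 ]
 [ 0.5131 -0.3226  0.097 ]]
pipe yaw -0.9868995713217494
lever ang -108.20266563011955
black [265.6 211.4] [257 202  18  20 218]
black [262.7 272.6] [249 258  28  26 498]
black [208.1 331.2] [198 324  22  14  85]
black [254.4 355.3] [232 345  45  23 173]
black [167.  363.5] [148 350  40  28 388]
plug flange [ 0.54680418 -0.06721756  0.114     ] knobtop [ 0.54138657 -0.06223757  0.144     ]
cap bar ((272.88238525390625, 350.9706115722656), (6.063390254974365, 26.19384765625), 14.03624439239502) [[0.3738 0.1697 0.0555]
 [0.4183 0.1566 0.0555]
 [0.415  0.146  0.0555]
 [0.3706 0.1591 0.0555]] [0.39444484 0.15786873 0.0555    ]
tray [array([0.5406, 0.4528, 0.02  ]), array([0.5341, 0.3391, 0.02  ]), array([0.4135, 0.3418, 0.02  ]), array([0.4219, 0.4561, 0.02  ])]
```

View pics/z2.png

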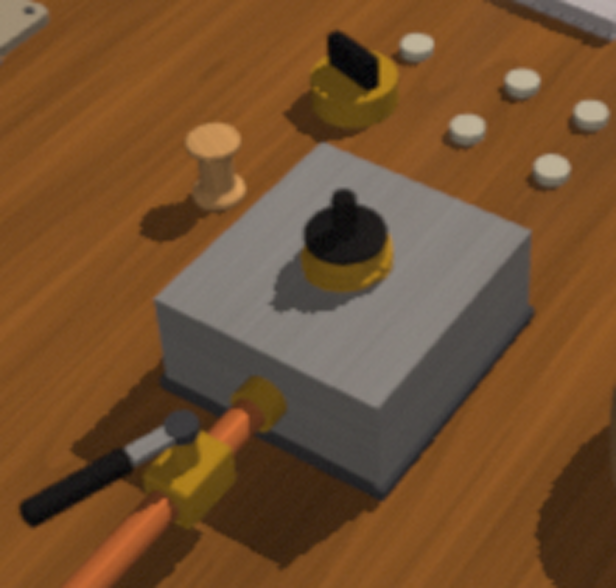

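Boiler origin is about (0.547, -0.067) with yaw -0.9°. The hub fits the lever angle, about 73° open, and the sizes agree with the text. Next, a move helper and the lever approach.

```bash
cat >> h.py <<'E'
def go(x,y,z,yaw=None):
    "turn (deg) to do first, then shift in cm along the tool axes as turned"
    s=r.read_state(); M=R.from_quat(s['eef_rot']).as_matrix(); c=np.degrees(np.arctan2(M[1,0],M[0,0])); yaw=c if yaw is None else yaw
    t=(c-yaw+180)%360-180; a=np.radians(yaw); d=np.array([x,y,z])-s['ee_pos']
    print(f"t={s['time']:.1f} pos {s['ee_pos'].round(4)} yaw {c:.1f} tilt {np.degrees(np.arccos(-M[2,2])):.2f} | turn {t:.1f} shift cm",(100*np.array([d[0]*np.cos(a)+d[1]*np.sin(a),d[0]*np.sin(a)-d[1]*np.cos(a),-d[2]])).round(2))
E
python3 -c "
from h import *
go(.5225,-.2985,.15,71.8)"
```

```text
t=0.3 pos [ 0.2375 -0.578   0.2224] yaw 22.3 tilt 0.02 | turn -49.5 shift cm [35.46 18.35  7.24]
```

>>> arm_command(
  moves=[0,0,0,-6.2,0,0,0,-6.2,0,0,0,-6.2,0,0,0,-6.2,0,0,0,-6.2,0,0,0,-6.2,0,0,0,-6.2,0,0,0,-6.1],
  fingers=60,
)

```text
time: 1.02
ee_pos: [0.2375, -0.5781, 0.2225]
eef_rot: [0.808, 0.589, 0.0, -0.0]
ft_force: [-0.3, -0.4, -0.6]
width: 0.0528
grip_force: 0.0
```

>>> arm_command(
  moves=[2.95,1.53,0.3,0,2.95,1.53,0.3,0,2.95,1.53,0.3,0,2.95,1.53,0.3,0,2.95,1.53,0.3,0,2.95,1.53,0.3,0,2.95,1.53,0.3,0,2.95,1.53,0.3,0,2.95,1.53,0.3,0,2.95,1.53,0.3,0,2.95,1.53,0.3,0,2.95,1.53,0.3,0],
)

```text
time: 2.02
ee_pos: [0.5233, -0.2978, 0.1866]
eef_rot: [0.81, 0.587, 0.0, 0.0]
ft_force: [0.4, -0.3, 0.8]
width: 0.0521
grip_force: 0.0
```

>>> arm_command(
  moves=[0,0,1,0,0,0,1,0,0,0,0,0,0,0,0,0],
)

```text
time: 2.35
ee_pos: [0.521, -0.3002, 0.1659]
eef_rot: [0.81, 0.586, -0.001, -0.001]
ft_force: [0.3, 0.2, -0.1]
width: 0.0521
grip_force: 0.0
```

```bash
python3 -c "
from h import *
go(.5225,-.2985,.073,71.8)
im=r.camera('top'); cv2.imwrite('pics/z3.png',cv2.resize(im[190:330,330:580],None,fx=3.2,fy=3.2,interpolation=cv2.INTER_CUBIC)[...,::-1])"
```

```text
t=2.4 pos [ 0.521  -0.3002  0.1659] yaw 71.7 tilt 0.09 | turn -0.1 shift cm [0.21 0.08 9.29]
```

>>> arm_command(
  moves=[0.2,0.1,2,0,0,0,2,0,0,0,2,0,0,0,1.65,0,0,0,1.65,0,0,0,0,0,0,0,0,0],
)

```text
time: 2.98
ee_pos: [0.5232, -0.2983, 0.0737]
eef_rot: [0.81, 0.586, -0.0, -0.0]
ft_force: [0.5, 0.1, 0.8]
width: 0.0519
grip_force: 0.0
```

>>> arm_command(
  moves=[0,0,0,0,0,0,0,0,0,0,0,0,0,0,0,0,0,0,0,0,0,0,0,0,0,0,0,0,0,0,0,0],
  fingers=0,
  squeeze=15,
)

```text
time: 3.65
ee_pos: [0.5239, -0.2975, 0.0737]
eef_rot: [0.81, 0.587, -0.0, 0.0]
ft_force: [-0.8, 1.1, 1.6]
width: 0.0135
grip_force: 15.0
```

>>> arm_command(
  moves=[0.04,-0.72,0,6,0.04,-0.72,0,6,0.04,-0.72,0,6,0.04,-0.72,0,6,0.04,-0.72,0,6,0.04,-0.72,0,6],
)

```text
time: 4.15
ee_pos: [0.4901, -0.2722, 0.0737]
eef_rot: [0.952, 0.305, 0.001, 0.001]
ft_force: [4.0, -0.8, -3.1]
width: 0.0139
grip_force: 15.0
```

>>> arm_command(
  moves=[0.04,-0.72,0,6,0.04,-0.72,0,6,0.04,-0.72,0,6,0.04,-0.72,0,6,0.04,-0.72,0,6,0.02,-0.48,0,4,0,0,0,0,0,0,0,0],
)

```text
time: 4.82
ee_pos: [0.4773, -0.2339, 0.0737]
eef_rot: [1.0, 0.017, 0.001, 0.0]
ft_force: [3.7, -0.7, -2.8]
width: 0.0139
grip_force: 15.0
```

```bash
python3 -c "
from h import *
go(.4744,-.231,.0737,-.9)
st()"
```

```text
t=4.8 pos [ 0.4773 -0.2339  0.0737] yaw 2.0 tilt 0.06 | turn 2.9 shift cm [-0.3  -0.28  0.  ]
4.82 [ 0.4773 -0.2339  0.0737] yaw [0.999 0.035 0.001] [ 3.7 -0.7 -2.8] 0.0139 15.0
```

>>> arm_command(
  moves=[-0.05,-0.24,0,2,0,-0.12,0,1,0,0,0,0,0,0,0,0],
)

```text
time: 5.15
ee_pos: [0.4772, -0.2315, 0.0738]
eef_rot: [1.0, -0.009, 0.001, 0.001]
ft_force: [6.3, -4.2, -6.1]
width: 0.0137
grip_force: 15.0
```

>>> arm_command(
  moves=[0,-0.12,0,1,0,-0.12,0,1,0,0,0,0,0,0,0,0],
)

```text
time: 5.48
ee_pos: [0.4773, -0.2314, 0.0739]
eef_rot: [1.0, -0.027, 0.002, 0.002]
ft_force: [8.6, -12.6, -9.0]
width: 0.0139
grip_force: 15.3
```

```bash
python3 -c "
from h import *
go(.4744,-.231,.0737,-.9)
s=st(); print(s['torque'])"
```

```text
t=5.5 pos [ 0.4773 -0.2314  0.0739] yaw -3.1 tilt 0.30 | turn -2.2 shift cm [-0.29 -0.03  0.02]
5.48 [ 0.4773 -0.2314  0.0739] yaw [ 0.999 -0.054  0.004] [  8.6 -12.6  -9. ] 0.0139 15.3
[-2.38806383 -1.68882366  0.35891232]
```

>>> arm_command(
  moves=[0,0.2,0,0,0,0,0,0,0,0,0,0,0,0,0,0],
  fingers=60,
)

```text
time: 5.82
ee_pos: [0.4759, -0.2298, 0.0734]
eef_rot: [1.0, -0.027, -0.0, -0.0]
ft_force: [0.1, -0.8, -0.8]
width: 0.0333
grip_force: 0.0
```

>>> arm_command(
  moves=[0,0,-2,0,0,0,-4,0,0,0,-4,0,0,0,-3,0,0,0,0,0,0,0,0,0],
)

```text
time: 6.32
ee_pos: [0.477, -0.2302, 0.2055]
eef_rot: [1.0, -0.027, 0.002, 0.001]
ft_force: [0.2, -0.0, -0.6]
width: 0.0517
grip_force: 0.0
```

```bash
python3 -c "
from h import *
go(.547,-.067,.117)
print([b[0].round(1).tolist()+b[1].tolist() for b in blobs(masks(r.camera('scene'))['black'],60,3000) if 100<b[0][0]<340 and 190<b[0][1]<400])
L=[plane('top',u,v,z) for u,v,z in ()]
cv2.imwrite('pics/s1.png',cv2.resize(r.camera('scene')[190:400,140:360],None,fx=2.8,fy=2.8)[...,::-1])
print('expect hub/tip',proj('scene',(.5444,-.232,.097)),proj('scene',(.4444,-.2304,.097)))"
```

```text
t=6.3 pos [ 0.477  -0.2302  0.2055] yaw -3.1 tilt 0.20 | turn 0.0 shift cm [  6.1  -16.67   8.85]
[[265.8, 211.5, 257, 202, 18, 20, 211], [175.0, 250.3, 167, 233, 16, 33, 337], [262.7, 272.6, 249, 259, 28, 25, 492], [172.4, 325.7, 157, 316, 32, 21, 263], [208.3, 331.3, 198, 325, 22, 13, 74], [255.3, 355.8, 234, 345, 43, 23, 150]]
expect hub/tip [202.83321033 339.61851497] [156.39944557 314.93009838]
```

View pics/s1.png

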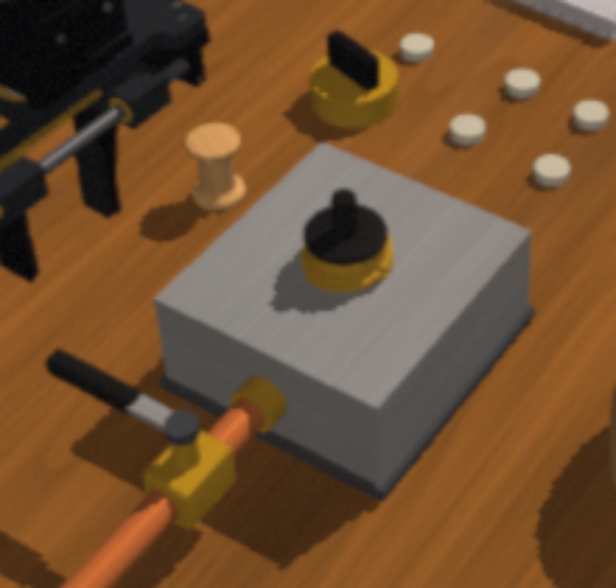

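The lever now points to the boiler's -x, with its tip at (157,316) as predicted. Going for the plug.

>>> arm_command(
  moves=[1.22,-3.33,0,0,1.22,-3.33,0,0,1.22,-3.33,0,0,1.22,-3.33,0,0,1.22,-3.33,0,0,0,0,3,0,0,0,3,0,0,0,2.85,0,0,0,0,0],
)

```text
time: 7.17
ee_pos: [0.5433, -0.0681, 0.1094]
eef_rot: [1.0, -0.028, -0.004, 0.0]
ft_force: [-0.6, -0.3, -1.9]
width: 0.0532
grip_force: 1.2
```

>>> arm_command(
  moves=[0,0,0,0,0,0,0,0,0,0,0,0,0,0,0,0,0,0,0,0,0,0,0,0,0,0,0,0],
  fingers=0,
  squeeze=25,
)

```text
time: 7.75
ee_pos: [0.5463, -0.0672, 0.1153]
eef_rot: [1.0, -0.028, 0.0, 0.0]
ft_force: [-0.3, 0.0, -1.2]
width: 0.0519
grip_force: 25.0
```

>>> arm_command(
  moves=[0,0,-1,0,0,0,-2,0,0,0,-3,0,0,0,0,0],
)

```text
time: 8.08
ee_pos: [0.5491, -0.0671, 0.1814]
eef_rot: [1.0, -0.028, 0.004, 0.0]
ft_force: [0.7, -0.6, -0.2]
width: 0.0519
grip_force: 25.0
```

```bash
python3 -c "
from h import *
st();go(.478,.397,.15,0)"
```

```text
8.08 [ 0.5491 -0.0671  0.1814] yaw [ 0.998 -0.055  0.008] [ 0.7 -0.6 -0.2] 0.0519 25.0
t=8.1 pos [ 0.5491 -0.0671  0.1814] yaw -3.2 tilt 0.48 | turn -3.2 shift cm [ -7.11 -46.41   3.14]
```

```bash
python3 -c "
from h import *
cv2.imwrite('pics/s2.png',cv2.resize(r.camera('scene')[130:340,140:400],None,fx=2.6,fy=2.6)[...,::-1])"
```

```text
(no output)
```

View pics/s2.png

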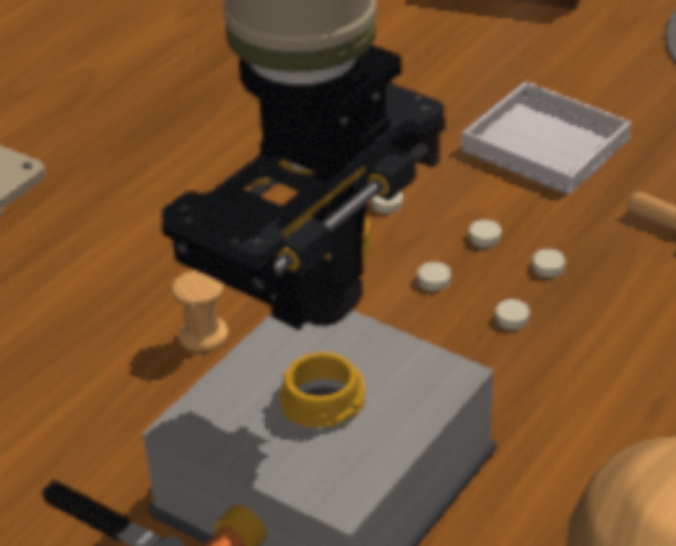

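The plug is in the fingers, held by its flange, and the neck is open. The tray is clear, so I'm carrying the plug there.

>>> arm_command(
  moves=[-0.3,-1.4,0,0,-0.6,-2.9,0,0,-0.6,-2.9,0,0,-0.6,-2.9,0,0,-0.6,-2.9,0,0,-0.6,-2.9,0,0,-0.6,-2.9,0,0,-0.6,-2.9,0,0,-0.6,-2.9,0,0,-0.6,-2.9,0,0,-0.6,-2.9,0,0,-0.6,-2.9,0,0],
  squeeze=40,
)

```text
time: 9.13
ee_pos: [0.4953, 0.2705, 0.1751]
eef_rot: [1.0, -0.028, 0.0, 0.0]
ft_force: [1.4, 0.9, -0.2]
width: 0.0511
grip_force: 40.0
```

>>> arm_command(
  moves=[-0.6,-2.9,0,0,-0.6,-2.9,0,0,-0.6,-2.9,0,0,-0.6,-2.9,0,0,-0.2,-1,0,0,0,0,0,0,0,0,0,0],
)

```text
time: 9.72
ee_pos: [0.4764, 0.3966, 0.1747]
eef_rot: [1.0, -0.027, -0.0, 0.0]
ft_force: [-0.4, -0.2, 0.3]
width: 0.0511
grip_force: 40.0
```

```bash
python3 -c "
from h import *
st();go(.478,.397,.027)"
```

```text
9.72 [0.4764 0.3966 0.1747] yaw [ 0.999 -0.054 -0.   ] [-0.4 -0.2  0.3] 0.0511 40.0
t=9.7 pos [0.4764 0.3966 0.1747] yaw -3.1 tilt 0.04 | turn 0.0 shift cm [ 0.16 -0.05 14.77]
```

>>> arm_command(
  moves=[0,0,3,0,0,0,3,0,0,0,3,0,0,0,2.5,0,0,0,1.5,0,0,0,1,0,0,0,0.5,0,0,0,0,0,0,0,0,0],
)

```text
time: 10.47
ee_pos: [0.4775, 0.3963, 0.031]
eef_rot: [1.0, -0.028, 0.001, -0.0]
ft_force: [-1.2, 0.4, 0.6]
width: 0.0513
grip_force: 40.0
```

>>> arm_command(
  moves=[0,0,0,0,0,0,0,0,0,0,0,0,0,0,0,0],
  fingers=72,
)

```text
time: 10.8
ee_pos: [0.4771, 0.3966, 0.0306]
eef_rot: [1.0, -0.028, 0.0, -0.0]
ft_force: [0.6, 0.4, -0.3]
width: 0.0622
grip_force: 0.0
```

>>> arm_command(
  moves=[0,0,-1,0,0,0,-2,0,0,0,-3,0,0,0,-3,0,0,0,-3,0,0,0,0,0,0,0,0,0],
)

```text
time: 11.38
ee_pos: [0.4776, 0.3973, 0.1528]
eef_rot: [1.0, -0.028, 0.002, -0.001]
ft_force: [-0.1, -1.3, -1.2]
width: 0.0628
grip_force: 0.0
```

```bash
python3 -c "
from h import *
for t in tablets('scene'): print(t)
go(.4019,.2417,.03,0)
cv2.imwrite('pics/s3.png',r.camera('scene')[100:300,180:480][...,::-1])"
```

```text
(array([123.1,  28.7]), array([-0.7179,  0.844 ,  0.0085]))
(array([10.5, 78. ]), array([-0.708 ,  0.3446,  0.0085]))
(array([ 91.1, 134.2]), array([-0.2301,  0.2312,  0.0085]))
(array([334.3, 178.4]), array([0.4382, 0.3964, 0.0085]))
(array([ 38. , 198.9]), array([-0.1086, -0.0446,  0.0085]))
(array([326.3, 218. ]), array([0.5009, 0.2473, 0.0085]))
(array([350.7, 229.3]), array([0.5676, 0.2405, 0.0085]))
(array([306.7, 234.5]), array([0.4936, 0.1736, 0.0085]))
(array([616.8, 249.1]), array([1.0909, 0.4843, 0.0085]))
(array([336.7, 249.1]), array([0.5736, 0.1655, 0.0085]))
(array([623.2, 267. ]), array([1.1122, 0.4305, 0.0085]))
(array([564.3, 310.6]), array([1.0342, 0.2378, 0.0085]))
t=11.4 pos [0.4769 0.3965 0.1509] yaw -3.2 tilt 0.08 | turn -3.2 shift cm [-7.5  15.48 12.09]
```

View pics/s3.png

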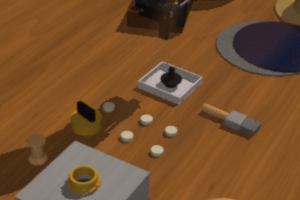

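The plug stands in the tray at scene pixel (351,178). All five tablets are still in place, and A at (288,207) is only in shadow. Tablet A first.

>>> arm_command(
  moves=[0,0,0,-3.2,-1.5,3.1,0,0,-1.5,3.1,0,0,-1.5,3.1,0,0,-1.5,3.1,0,0,-1.5,3.08,0,0,0,0,3,0,0,0,3,0,0,0,3,0,0,0,0,0,0,0,0,0],
  fingers=52,
)

```text
time: 12.4
ee_pos: [0.4003, 0.2408, 0.0588]
eef_rot: [1.0, 0.0, -0.002, 0.001]
ft_force: [0.9, -0.1, -0.2]
width: 0.0451
grip_force: 0.0
```

```bash
python3 -c "
from h import *
st();go(.4019,.2417,.004,0)
for n in('top','scene'):
    im=r.camera(n);m=masks(im)['brass']; u=proj(n,(.547,-.067,.105)); print(n,u,[(b[0],b[1]) for b in blobs(m,30,2000) if np.hypot(*(b[0]-u))<30])
print(tablets('top'))
"
```

```text
12.4 [0.4003 0.2408 0.0588] yaw [ 1.     0.001 -0.004] [ 0.9 -0.1 -0.2] 0.0451 0.0
t=12.4 pos [0.4003 0.2408 0.0588] yaw 0.1 tilt 0.26 | turn 0.1 shift cm [ 0.16 -0.09  5.48]
top [392.22214509 256.83483299] [(array([402.925, 254.5  ]), array([397, 245,  10,  21,  40], dtype=int32))]
scene [262.47283044 276.05474921] [(array([263.52572347, 280.09807074]), array([248, 266,  32,  28, 622], dtype=int32))]
[(array([103.2,  61.5]), array([1.0404, 0.5174, 0.0085])), (array([176.8, 213.5]), array([0.6798, 0.3505, 0.0085])), (array([269.3, 259. ]), array([0.5741, 0.1639, 0.0085])), (array([232.4, 263.8]), array([0.5684, 0.238 , 0.0085])), (array([482.5, 265.1]), array([ 0.5372, -0.2613,  0.0085])), (array([229.3, 297.5]), array([0.5014, 0.245 , 0.0085])), (array([266.7, 299.2]), array([0.4938, 0.1715, 0.0085])), (array([229.6, 349. ]), array([0.4024, 0.246 , 0.0085]))]
```

>>> arm_command(
  moves=[0.1,-0.05,2,0,0,0,1.5,0,0,0,1,0,0,0,0.6,0,0,0,0.3,0,0,0,0,0,0,0,0,0],
)

```text
time: 13.13
ee_pos: [0.4032, 0.2424, 0.0067]
eef_rot: [1.0, 0.0, 0.0, -0.0]
ft_force: [0.2, 0.5, 0.6]
width: 0.0452
grip_force: 0.0
```

>>> arm_command(
  moves=[0,0,0,0,0,0,0,0,0,0,0,0,0,0,0,0,0,0,0,0,0,0,0,0],
  fingers=0,
  squeeze=25,
)

```text
time: 13.63
ee_pos: [0.403, 0.242, 0.0063]
eef_rot: [1.0, 0.0, 0.0, 0.0]
ft_force: [0.2, -0.2, 3.6]
width: 0.0263
grip_force: 25.0
```

>>> arm_command(
  moves=[0,0,-1,0,0,0,-2,0,0,0,-3,0,0,0,-4,0,0,0,-4,0,0,0,0,0,0,0,0,0],
)

```text
time: 14.22
ee_pos: [0.4041, 0.2429, 0.1489]
eef_rot: [1.0, 0.0, 0.002, -0.001]
ft_force: [-0.1, 0.1, -0.5]
width: 0.0261
grip_force: 25.0
```

```bash
python3 -c "
from h import *
st();go(.547,-.067,.118,0)
"
```

```text
14.22 [0.4041 0.2429 0.1489] yaw [1.    0.001 0.005] [-0.1  0.1 -0.5] 0.0261 25.0
t=14.2 pos [0.4041 0.2429 0.1489] yaw 0.0 tilt 0.29 | turn 0.0 shift cm [14.29 30.99  3.09]
```

>>> arm_command(
  moves=[0.7,1.5,0,0,1.2,2.6,0,0,1.2,2.6,0,0,1.2,2.6,0,0,1.2,2.6,0,0,1.2,2.6,0,0,1.2,2.6,0,0,1.2,2.6,0,0,1.2,2.6,0,0,1.2,2.6,0,0,1.2,2.6,0,0,1.2,2.6,0,0],
)

```text
time: 15.22
ee_pos: [0.5415, -0.0601, 0.1449]
eef_rot: [1.0, 0.0, -0.001, -0.0]
ft_force: [1.1, 0.3, -0.3]
width: 0.0264
grip_force: 25.0
```

>>> arm_command(
  moves=[0.4,0.9,0,0,0,0,0,0,0,0,0,0],
)

```text
time: 15.47
ee_pos: [0.5453, -0.0674, 0.1451]
eef_rot: [1.0, 0.0, -0.001, -0.0]
ft_force: [0.7, 1.2, -0.6]
width: 0.0261
grip_force: 25.0
```

```bash
python3 -c "
from h import *
st();go(.547,-.067,.118,0)
cv2.imwrite('pics/s4.png',cv2.resize(r.camera('scene')[180:340,180:380],None,fx=3,fy=3)[...,::-1])
"
```

```text
15.47 [ 0.5453 -0.0674  0.1451] yaw [ 1.     0.    -0.002] [ 0.7  1.2 -0.6] 0.0261 25.0
t=15.5 pos [ 0.5453 -0.0674  0.1451] yaw 0.0 tilt 0.12 | turn 0.0 shift cm [ 0.17 -0.04  2.71]
```

View pics/s4.png

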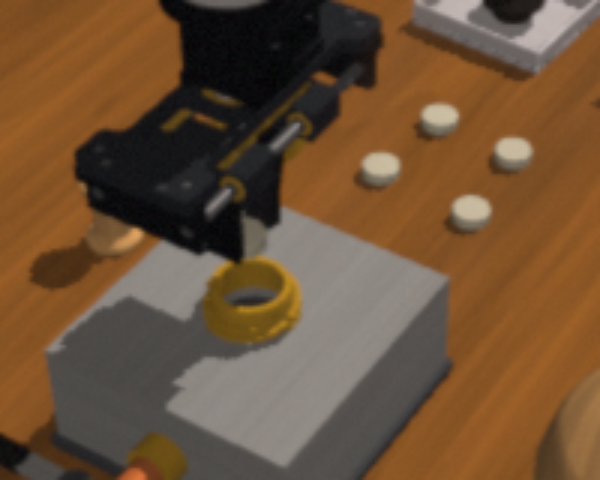

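The tablet is between the fingers over the neck, at crop (255,235), and the neck mouth is at (252,280). Lowering and releasing.

>>> arm_command(
  moves=[0.1,0,1.3,0,0,0,1,0,0,0,0.3,0,0,0,0,0,0,0,0,0],
)

```text
time: 15.93
ee_pos: [0.5468, -0.0673, 0.1201]
eef_rot: [1.0, 0.001, -0.0, -0.0]
ft_force: [0.4, -0.0, 0.3]
width: 0.0261
grip_force: 25.0
```

>>> arm_command(
  moves=[0,0,0,0,0,0,0,0,0,0,0,0,0,0,0,0,0,0,0,0],
  fingers=52,
)

```text
time: 16.35
ee_pos: [0.5471, -0.0679, 0.1203]
eef_rot: [1.0, 0.0, 0.0, 0.0]
ft_force: [0.4, 0.3, 0.7]
width: 0.0437
grip_force: 0.0
```

>>> arm_command(
  moves=[0,0,-1.5,0,0,0,-2,0,-0.4,-2.6,0,0,-0.4,-2.6,0,0,-0.4,-2.6,0,0,-0.4,-2.6,0,0,-0.4,-2.6,0,0,-0.4,-2.6,0,0,-0.4,-2.6,0,0,-0.4,-2.6,0,0,-0.4,-2.6,0,0,-0.4,-2.6,0,0],
)

```text
time: 17.35
ee_pos: [0.5066, 0.1933, 0.1552]
eef_rot: [1.0, 0.0, 0.0, 0.0]
ft_force: [0.4, 0.1, 0.9]
width: 0.0448
grip_force: 0.0
```

>>> arm_command(
  moves=[-0.3,-2.6,0,0,-0.3,-2.6,0,0,0,0,3.5,0,0,0,3.5,0,0,0,2.5,0,0,0,0,0,0,0,0,0],
)

```text
time: 17.93
ee_pos: [0.5002, 0.2438, 0.0597]
eef_rot: [1.0, 0.0, -0.001, 0.0]
ft_force: [0.0, 0.6, 0.4]
width: 0.0452
grip_force: 0.0
```

```bash
python3 -c "
from h import *
st();go(.501,.246,.004,0)
for n in('top','scene'):
  for t in tablets(n):
    if .35<t[1][0]<.65 and -.3<t[1][1]<.4: print(n,t)
"
```

```text
17.93 [0.5002 0.2438 0.0597] yaw [ 1.     0.001 -0.002] [0.  0.6 0.4] 0.0452 0.0
t=17.9 pos [0.5002 0.2438 0.0597] yaw 0.0 tilt 0.13 | turn 0.0 shift cm [ 0.08 -0.22  5.57]
top (array([269.4, 258.6]), array([0.5748, 0.1635, 0.0085]))
top (array([231.9, 262.4]), array([0.5714, 0.2389, 0.0085]))
scene (array([326.3, 218. ]), array([0.5009, 0.2473, 0.0085]))
scene (array([350.8, 229.4]), array([0.5678, 0.2404, 0.0085]))
scene (array([336.6, 249.2]), array([0.5736, 0.1653, 0.0085]))
```

>>> arm_command(
  moves=[0.1,-0.2,2,0,0,0,1.5,0,0,0,1,0,0,0,0.7,0,0,0,0.3,0,0,0,0,0,0,0,0,0],
)

```text
time: 18.62
ee_pos: [0.5023, 0.2463, 0.0059]
eef_rot: [1.0, 0.0, 0.0, -0.0]
ft_force: [0.4, -0.0, 0.6]
width: 0.045
grip_force: 0.0
```

>>> arm_command(
  moves=[0,0,0,0,0,0,0,0,0,0,0,0,0,0,0,0,0,0,0,0,0,0,0,0],
  fingers=0,
)

```text
time: 19.12
ee_pos: [0.502, 0.2461, 0.0053]
eef_rot: [1.0, 0.0, 0.0, -0.0]
ft_force: [-0.3, -1.0, 3.6]
width: 0.0264
grip_force: 25.0
```

>>> arm_command(
  moves=[0,0,-1,0,0,0,-2,0,0,0,-3,0,0,0,-4,0,0,0,-4,0,0.2,1.4,0,0,0.4,2.7,0,0,0.4,2.7,0,0,0.4,2.7,0,0,0.4,2.7,0,0,0.4,2.7,0,0,0.4,2.7,0,0],
)

```text
time: 20.12
ee_pos: [0.5279, 0.0689, 0.1458]
eef_rot: [1.0, 0.0, 0.0, -0.0]
ft_force: [1.2, 1.0, -0.7]
width: 0.0266
grip_force: 25.0
```

>>> arm_command(
  moves=[0.4,2.7,0,0,0.4,2.7,0,0,0.4,2.7,0,0,0.4,2.7,0,0,0.4,2.7,0,0,0.4,2.7,0,0,0,0,0,0,0,0,0,0],
)

```text
time: 20.78
ee_pos: [0.5519, -0.0935, 0.1455]
eef_rot: [1.0, -0.001, 0.0, 0.0]
ft_force: [1.0, 0.8, -0.4]
width: 0.0264
grip_force: 25.0
```

```bash
python3 -c "
from h import *
st();go(.547,-.067,.120,0)
for n in('top','scene'):
  for t in tablets(n):
    if .35<t[1][0]<.65 and 0<t[1][1]<.3: print(n,t)
"
```

```text
20.78 [ 0.5519 -0.0935  0.1455] yaw [ 1.    -0.002  0.   ] [ 1.   0.8 -0.4] 0.0264 25.0
t=20.8 pos [ 0.5519 -0.0935  0.1455] yaw -0.1 tilt 0.01 | turn -0.1 shift cm [-0.49 -2.65  2.55]
top (array([269.2, 259. ]), array([0.5741, 0.1641, 0.0085]))
top (array([232.1, 263.8]), array([0.5685, 0.2385, 0.0085]))
top (array([266.7, 299.2]), array([0.494 , 0.1716, 0.0085]))
scene (array([350.7, 229.5]), array([0.5678, 0.2402, 0.0085]))
scene (array([306.6, 234.6]), array([0.4936, 0.1735, 0.0085]))
scene (array([336.6, 249.2]), array([0.5736, 0.1652, 0.0085]))
```

>>> arm_command(
  moves=[-0.3,-1.35,0,0,-0.2,-1.3,0,0,0,0,0,0,0,0,1.3,0,0,0,0.9,0,0,0,0.3,0,0,0,0,0,0,0,0,0],
)

```text
time: 21.55
ee_pos: [0.547, -0.0652, 0.1201]
eef_rot: [1.0, 0.0, -0.0, -0.0]
ft_force: [0.1, 0.5, -0.6]
width: 0.0265
grip_force: 25.0
```

>>> arm_command(
  moves=[0,0,0,0,0,0,0,0,0,0,0,0,0,0,0,0,0,0,0,0],
  fingers=52,
)

```text
time: 21.97
ee_pos: [0.5471, -0.0654, 0.1202]
eef_rot: [1.0, 0.0, 0.0, 0.0]
ft_force: [-0.0, 0.4, -0.2]
width: 0.0438
grip_force: 0.0
```

>>> arm_command(
  moves=[0,0,-1.5,0,0,0,-2,0,0.2,-2.6,0,0,0.2,-2.6,0,0,0.2,-2.6,0,0,0.2,-2.6,0,0,0.2,-2.6,0,0,0.2,-2.6,0,0,0.2,-2.6,0,0,0.2,-2.6,0,0,0.2,-2.6,0,0,0.2,-2.6,0,0],
)

```text
time: 22.97
ee_pos: [0.5669, 0.1959, 0.1552]
eef_rot: [1.0, 0.0, 0.0, 0.0]
ft_force: [0.4, 0.0, 0.7]
width: 0.0452
grip_force: 0.0
```

>>> arm_command(
  moves=[0.1,-2.6,0,0,0,-2.0,0,0,0,0,3.5,0,0,0,3.5,0,0,0,2.5,0,0,0,0,0,0,0,0,0],
)

```text
time: 23.55
ee_pos: [0.5672, 0.2403, 0.0595]
eef_rot: [1.0, 0.0, -0.001, 0.0]
ft_force: [0.2, 0.1, 1.6]
width: 0.0451
grip_force: 0.0
```

```bash
python3 -c "
from h import *
st();go(.568,.2395,.004,0)
for n in('top','scene'):
  for t in tablets(n):
    if .35<t[1][0]<.65 and -.2<t[1][1]<.3: print(n,t)
"
```

```text
23.55 [0.5672 0.2403 0.0595] yaw [ 1.     0.001 -0.002] [0.2 0.1 1.6] 0.0451 0.0
t=23.6 pos [0.5672 0.2403 0.0595] yaw 0.0 tilt 0.14 | turn 0.0 shift cm [0.08 0.08 5.55]
scene (array([350.9, 229.4]), array([0.5681, 0.2406, 0.0085]))
scene (array([338.6, 250.2]), array([0.5786, 0.1646, 0.0085]))
```

>>> arm_command(
  moves=[0,0,2,0,0,0,1.5,0,0,0,1,0,0,0,0.7,0,0,0,0.3,0,0,0,0,0,0,0,0,0],
)

```text
time: 24.23
ee_pos: [0.5684, 0.2409, 0.0059]
eef_rot: [1.0, 0.0, 0.001, -0.0]
ft_force: [-0.0, -0.2, 0.1]
width: 0.0451
grip_force: 0.0
```

>>> arm_command(
  moves=[0,0,0,0,0,0,0,0,0,0,0,0,0,0,0,0,0,0,0,0,0,0,0,0],
  fingers=0,
)

```text
time: 24.73
ee_pos: [0.5681, 0.2407, 0.0054]
eef_rot: [1.0, 0.0, 0.0, -0.0]
ft_force: [-0.6, -0.7, 2.1]
width: 0.0264
grip_force: 25.0
```

>>> arm_command(
  moves=[0,0,-1,0,0,0,-2,0,0,0,-3,0,0,0,-4,0,0,0,-4,0,-0.1,1.5,0,0,-0.2,2.7,0,0,-0.2,2.7,0,0,-0.2,2.7,0,0,-0.2,2.7,0,0,-0.2,2.7,0,0],
)

```text
time: 25.65
ee_pos: [0.5566, 0.0893, 0.1455]
eef_rot: [1.0, 0.0, 0.0, -0.0]
ft_force: [0.4, 0.1, -0.2]
width: 0.0263
grip_force: 25.0
```

>>> arm_command(
  moves=[-0.2,2.7,0,0,-0.2,2.7,0,0,-0.2,2.7,0,0,-0.2,2.7,0,0,-0.2,2.7,0,0,0,2.2,0,0,0,0,0,0,0,0,0,0],
)

```text
time: 26.32
ee_pos: [0.5468, -0.0677, 0.1454]
eef_rot: [1.0, -0.001, 0.0, 0.0]
ft_force: [0.5, 0.4, -0.7]
width: 0.0267
grip_force: 25.0
```

```bash
python3 -c "
from h import *
st();go(.547,-.067,.120,0)
for n in('top','scene'):
  for t in tablets(n):
    if .35<t[1][0]<.65 and 0<t[1][1]<.3: print(n,t)
"
```

```text
26.32 [ 0.5468 -0.0677  0.1454] yaw [ 1.    -0.002  0.   ] [ 0.5  0.4 -0.7] 0.0267 25.0
t=26.3 pos [ 0.5468 -0.0677  0.1454] yaw -0.1 tilt 0.02 | turn -0.1 shift cm [ 0.02 -0.07  2.54]
top (array([269.1, 258.9]), array([0.5742, 0.1641, 0.0085]))
top (array([266.6, 299.2]), array([0.4939, 0.1718, 0.0085]))
scene (array([306.6, 234.6]), array([0.4936, 0.1735, 0.0085]))
scene (array([336.7, 249.3]), array([0.5738, 0.1651, 0.0085]))
```

>>> arm_command(
  moves=[0,0,1.3,0,0,0,0.9,0,0,0,0.3,0,0,0,0,0,0,0,0,0],
)

```text
time: 26.83
ee_pos: [0.547, -0.0659, 0.1201]
eef_rot: [1.0, 0.001, -0.0, -0.0]
ft_force: [-0.1, 0.5, 0.8]
width: 0.0264
grip_force: 25.0
```

>>> arm_command(
  moves=[0,0,0,0,0,0,0,0,0,0,0,0,0,0,0,0,0,0,0,0],
  fingers=52,
)

```text
time: 27.25
ee_pos: [0.5471, -0.0664, 0.1202]
eef_rot: [1.0, 0.0, 0.0, 0.0]
ft_force: [-0.3, -0.4, -0.2]
width: 0.0444
grip_force: 0.0
```

>>> arm_command(
  moves=[0,0,-1.5,0,0,0,-2,0,0.3,-2.6,0,0,0.3,-2.6,0,0,0.3,-2.6,0,0,0.3,-2.6,0,0,0.3,-2.6,0,0,0.3,-2.6,0,0,0.3,-2.6,0,0,0.3,-2.6,0,0,0.3,-2.4,0,0],
)

```text
time: 28.17
ee_pos: [0.5738, 0.1673, 0.1552]
eef_rot: [1.0, 0.0, 0.0, -0.0]
ft_force: [0.6, 0.3, 0.4]
width: 0.0453
grip_force: 0.0
```

>>> arm_command(
  moves=[0,0,3.5,0,0,0,3.5,0,0,0,2.5,0,0,0,0,0,0,0,0,0],
)

```text
time: 28.58
ee_pos: [0.5732, 0.1654, 0.0596]
eef_rot: [1.0, 0.0, -0.001, 0.0]
ft_force: [0.5, -0.1, 1.1]
width: 0.0452
grip_force: 0.0
```

```bash
python3 -c "
from h import *
st();go(.574,.1647,.004,0)
for n in('top','scene'):
  for t in tablets(n):
    if .35<t[1][0]<.65 and -.2<t[1][1]<.3: print(n,t)
"
```

```text
28.58 [0.5732 0.1654 0.0596] yaw [ 1.     0.001 -0.002] [ 0.5 -0.1  1.1] 0.0452 0.0
t=28.6 pos [0.5732 0.1654 0.0596] yaw 0.0 tilt 0.13 | turn 0.0 shift cm [0.08 0.07 5.56]
scene (array([306.6, 234.6]), array([0.4936, 0.1735, 0.0085]))
scene (array([336.7, 249.3]), array([0.5738, 0.1651, 0.0085]))
```

>>> arm_command(
  moves=[0,0,2,0,0,0,1.5,0,0,0,1,0,0,0,0.7,0,0,0,0.3,0,0,0,0,0,0,0,0,0],
)

```text
time: 29.27
ee_pos: [0.5744, 0.1658, 0.0059]
eef_rot: [1.0, 0.0, 0.001, -0.0]
ft_force: [0.3, -0.3, -0.5]
width: 0.0449
grip_force: 0.0
```

>>> arm_command(
  moves=[0,0,0,0,0,0,0,0,0,0,0,0,0,0,0,0,0,0,0,0,0,0,0,0],
  fingers=0,
)

```text
time: 29.77
ee_pos: [0.5741, 0.1657, 0.0054]
eef_rot: [1.0, 0.0, 0.0, 0.0]
ft_force: [0.6, -1.1, 3.3]
width: 0.0262
grip_force: 25.0
```

>>> arm_command(
  moves=[0,0,-1,0,0,0,-2,0,0,0,-3,0,0,0,-4,0,0,0,-4,0,-0.3,1.4,0,0,-0.3,2.7,0,0,-0.3,2.7,0,0,-0.3,2.7,0,0,-0.3,2.7,0,0,-0.3,2.7,0,0],
)

```text
time: 30.68
ee_pos: [0.5556, 0.0153, 0.1456]
eef_rot: [1.0, 0.0, 0.0, 0.0]
ft_force: [0.3, -0.9, 0.1]
width: 0.0264
grip_force: 25.0
```

>>> arm_command(
  moves=[-0.3,2.7,0,0,-0.3,2.7,0,0,-0.3,2.7,0,0,0,0.3,0,0,0,0,0,0,0,0,0,0],
)

```text
time: 31.18
ee_pos: [0.5471, -0.0667, 0.1453]
eef_rot: [1.0, 0.0, 0.0, -0.0]
ft_force: [0.8, 0.7, -1.3]
width: 0.0263
grip_force: 25.0
```

```bash
python3 -c "
from h import *
st();go(.547,-.067,.120,0)
for n in('top','scene'):
  for t in tablets(n):
    if .35<t[1][0]<.65 and 0<t[1][1]<.3: print(n,t)
"
```

```text
31.18 [ 0.5471 -0.0667  0.1453] yaw [1.    0.001 0.   ] [ 0.8  0.7 -1.3] 0.0263 25.0
t=31.2 pos [ 0.5471 -0.0667  0.1453] yaw 0.0 tilt 0.03 | turn 0.0 shift cm [-0.01  0.03  2.53]
top (array([266.6, 299.2]), array([0.4939, 0.1718, 0.0085]))
scene (array([306.6, 234.6]), array([0.4936, 0.1735, 0.0085]))
```

>>> arm_command(
  moves=[0,0,1.3,0,0,0,0.9,0,0,0,0.3,0,0,0,0,0,0,0,0,0],
)

```text
time: 31.7
ee_pos: [0.547, -0.067, 0.1201]
eef_rot: [1.0, 0.001, -0.0, -0.0]
ft_force: [-0.4, -0.3, -0.6]
width: 0.0265
grip_force: 25.0
```

>>> arm_command(
  moves=[0,0,0,0,0,0,0,0,0,0,0,0,0,0,0,0,0,0,0,0],
  fingers=52,
)

```text
time: 32.12
ee_pos: [0.5471, -0.0674, 0.1203]
eef_rot: [1.0, 0.0, 0.0, 0.0]
ft_force: [0.6, -0.3, 0.2]
width: 0.0437
grip_force: 0.0
```

>>> arm_command(
  moves=[0,0,-1.5,0,0,0,-2,0,-0.6,-2.7,0,0,-0.6,-2.7,0,0,-0.6,-2.7,0,0,-0.6,-2.7,0,0,-0.6,-2.7,0,0,-0.6,-2.7,0,0,-0.6,-2.7,0,0,-0.6,-2.7,0,0,-0.5,-2.4,0,0],
)

```text
time: 33.03
ee_pos: [0.4933, 0.1743, 0.1553]
eef_rot: [1.0, 0.001, 0.0, -0.0]
ft_force: [0.1, -0.4, -0.5]
width: 0.0451
grip_force: 0.0
```

>>> arm_command(
  moves=[0,0,3.5,0,0,0,3.5,0,0,0,2.5,0,0,0,0,0,0,0,0,0],
)

```text
time: 33.45
ee_pos: [0.4932, 0.1724, 0.0597]
eef_rot: [1.0, 0.0, -0.001, 0.0]
ft_force: [-0.3, -0.1, 0.4]
width: 0.0451
grip_force: 0.0
```

```bash
python3 -c "
from h import *
st();go(.4937,.1727,.004,0)
for n in('top','scene'):
  for t in tablets(n):
    if .35<t[1][0]<.65 and -.2<t[1][1]<.3: print(n,t)
"
```

```text
33.45 [0.4932 0.1724 0.0597] yaw [ 1.     0.001 -0.002] [-0.3 -0.1  0.4] 0.0451 0.0
t=33.5 pos [0.4932 0.1724 0.0597] yaw 0.0 tilt 0.13 | turn 0.0 shift cm [ 0.05 -0.03  5.57]
top (array([417.5, 270.1]), array([ 0.5346, -0.1307,  0.0085]))
scene (array([306.6, 234.6]), array([0.4936, 0.1735, 0.0085]))
```

>>> arm_command(
  moves=[0,0,2,0,0,0,1.5,0,0,0,1,0,0,0,0.7,0,0,0,0.3,0,0,0,0,0,0,0,0,0],
)

```text
time: 34.13
ee_pos: [0.4944, 0.1728, 0.0058]
eef_rot: [1.0, 0.0, 0.001, -0.0]
ft_force: [-0.9, 0.4, -0.2]
width: 0.045
grip_force: 0.0
```

>>> arm_command(
  moves=[0,0,0,0,0,0,0,0,0,0,0,0,0,0,0,0,0,0,0,0,0,0,0,0],
  fingers=0,
)

```text
time: 34.63
ee_pos: [0.4941, 0.1726, 0.0053]
eef_rot: [1.0, 0.0, 0.0, 0.0]
ft_force: [-0.8, -0.2, 3.6]
width: 0.0266
grip_force: 25.0
```

>>> arm_command(
  moves=[0,0,-1,0,0,0,-2,0,0,0,-3,0,0,0,-4,0,0,0,-4,0,0.3,1.4,0,0,0.6,2.7,0,0,0.6,2.7,0,0,0.6,2.7,0,0,0.6,2.7,0,0,0.6,2.7,0,0],
)

```text
time: 35.55
ee_pos: [0.527, 0.0224, 0.1458]
eef_rot: [1.0, 0.0, 0.0, -0.0]
ft_force: [-0.0, 0.1, 0.8]
width: 0.0268
grip_force: 25.0
```

>>> arm_command(
  moves=[0.6,2.7,0,0,0.6,2.7,0,0,0.6,2.7,0,0,0.2,1.0,0,0,0,0,0,0,0,0,0,0],
)

```text
time: 36.05
ee_pos: [0.5469, -0.0668, 0.1453]
eef_rot: [1.0, 0.0, -0.0, -0.0]
ft_force: [-0.2, 0.6, -0.1]
width: 0.0262
grip_force: 25.0
```

```bash
python3 -c "
from h import *
st();go(.547,-.067,.120,0)
for n in('top','scene'):
  for t in tablets(n):
    if .35<t[1][0]<.65 and 0<t[1][1]<.3: print(n,t)
"
```

```text
36.05 [ 0.5469 -0.0668  0.1453] yaw [ 1.  0. -0.] [-0.2  0.6 -0.1] 0.0262 25.0
t=36.0 pos [ 0.5469 -0.0668  0.1453] yaw 0.0 tilt 0.03 | turn 0.0 shift cm [0.01 0.02 2.53]
```

>>> arm_command(
  moves=[0,0,1.3,0,0,0,0.9,0,0,0,0.3,0,0,0,0,0,0,0,0,0],
)

```text
time: 36.57
ee_pos: [0.5469, -0.0669, 0.1201]
eef_rot: [1.0, 0.001, -0.0, -0.0]
ft_force: [-0.4, -0.2, 0.2]
width: 0.0264
grip_force: 25.0
```

>>> arm_command(
  moves=[0,0,0,0,0,0,0,0,0,0,0,0,0,0,0,0,0,0,0,0],
  fingers=52,
)

```text
time: 36.98
ee_pos: [0.5471, -0.0674, 0.1202]
eef_rot: [1.0, 0.0, 0.0, 0.0]
ft_force: [-0.4, 0.3, -0.6]
width: 0.0438
grip_force: 0.0
```

>>> arm_command(
  moves=[0,0,-3,0,0,0,-3,0,-0.8,-3.5,0,0,-0.8,-3.5,0,0,-0.8,-3.5,0,0,-0.8,-3.5,0,0,-0.8,-3.5,0,0,-0.8,-3.5,0,0,-0.8,-3.5,0,0,-0.8,-3.5,0,0,0,0,0,0,0,0,0,0],
)

```text
time: 37.98
ee_pos: [0.482, 0.2147, 0.1801]
eef_rot: [1.0, 0.002, 0.0, -0.0]
ft_force: [0.2, -1.3, 0.7]
width: 0.0455
grip_force: 0.0
```

```bash
python3 -c "
from h import *
st()
for n in('top','scene'):
  for t in tablets(n):
    if .25<t[1][0]<.85 and -.3<t[1][1]<.35: print(n,t)
a=r.camera('top')[200:400,220:460]; b=r.camera('scene')[180:380,120:360]
cv2.imwrite('pics/s5.png',np.hstack([cv2.resize(q,(400,400*q.shape[0]//q.shape[1]+0),interpolation=cv2.INTER_CUBIC)[:333] for q in(a,b)])[...,::-1])
"
```

```text
37.98 [0.482  0.2147 0.1801] yaw [1.    0.005 0.   ] [ 0.2 -1.3  0.7] 0.0455 0.0
```

View pics/s5.png

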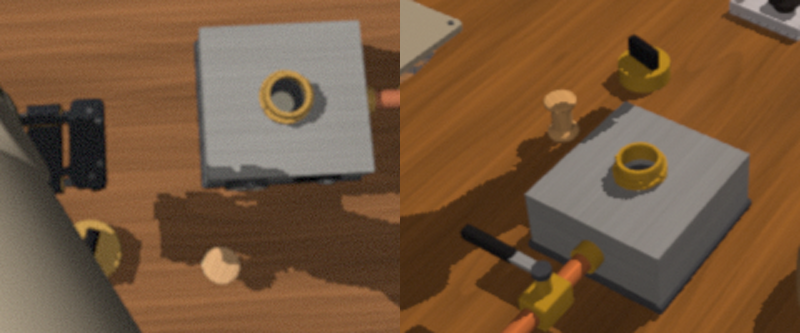

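All the tablets are in the boiler: none lie about, and one shows inside the neck at left-crop (283,100). The valve is still shut. Next I measure the cap precisely.

Run:
```python
from h import *
t0=cv2.imread('pics/top0.png')[...,::-1].copy(); s0=cv2.imread('pics/scene0.png')[...,::-1].copy(); s1=r.camera('scene')
out=[]
for n,im,(u,v) in(('top',t0,(273,351)),('scene',s0,(266,218)),('scene',s1,(266,218))):
    h=cv2.cvtColor(im,cv2.COLOR_RGB2HSV).astype(int);m=(((h[...,0]>18)&(h[...,0]<34)&(h[...,1]>110))|(h[...,2]<45))
    sub=np.zeros_like(m);sub[v-28:v+28,u-28:u+28]=m[v-28:v+28,u-28:u+28]
    sub=cv2.morphologyEx(sub.astype('uint8'),cv2.MORPH_OPEN,np.ones((3,3)))
    cs=max(cv2.findContours(sub,0,2)[0],key=cv2.contourArea); print(n,'bbox',cv2.boundingRect(cs),'encl',cv2.minEnclosingCircle(cs),'ell',cv2.fitEllipse(cs))
    b=[x for x in blobs(h[...,2]<45,60,400) if np.hypot(*(x[0]-[u,v]))<15]; print(b)
    c=im[v-28:v+28,u-28:u+28].copy(); out+= [cv2.resize(c,(260,260),interpolation=cv2.INTER_CUBIC)]
for q in((.3944,.1579),(.394,.156)):
    print([ (n,proj(n,(*q,z)).round(1)) for n in('top','scene') for z in(0,.0255,.0405,.0555)])
cv2.imwrite('pics/c1.png',np.hstack(out)[...,::-1])
```

```text
top bbox (268, 334, 11, 30) encl ((273.0, 348.5), 15.33796215057373) ell ((273.1092224121094, 350.0069885253906), (6.355564594268799, 31.86716079711914), 13.101959228515625)
[(array([272.83125, 350.7125 ]), array([267, 338,  12,  26, 160], dtype=int32))]
scene bbox (251, 202, 31, 33) encl ((265.5650329589844, 217.90650939941406), 17.613924026489258) ell ((265.2611999511719, 220.2635498046875), (28.62192726135254, 33.144683837890625), 158.9021759033203)
[(array([265.67592593, 211.39351852]), array([257, 202,  18,  20, 216], dtype=int32))]
scene bbox (251, 202, 31, 33) encl ((265.9325866699219, 218.19100952148438), 17.612865447998047) ell ((265.332275390625, 220.35906982421875), (28.82175636291504, 32.9947624206543), 155.96774291992188)
[(array([265.74528302, 211.45754717]), array([257, 202,  18,  20, 212], dtype=int32))]
[('top', array([275.9, 350.5])), ('top', array([274.5, 350.7])), ('top', array([273.7, 350.8])), ('top', array([272.9, 350.9])), ('scene', array([265.4, 226.5])), ('scene', array([265. , 217.5])), ('scene', array([264.7, 212.2])), ('scene', array([264.4, 206.7]))]
[('top', array([276.8, 350.7])), ('top', array([275.6, 350.9])), ('top', array([274.8, 351. ])), ('top', array([273.9, 351.1])), ('scene', array([264.8, 226.9])), ('scene', array([264.3, 217.9])), ('scene', array([264.1, 212.6])), ('scene', array([263.8, 207.1]))]
```

View pics/c1.png

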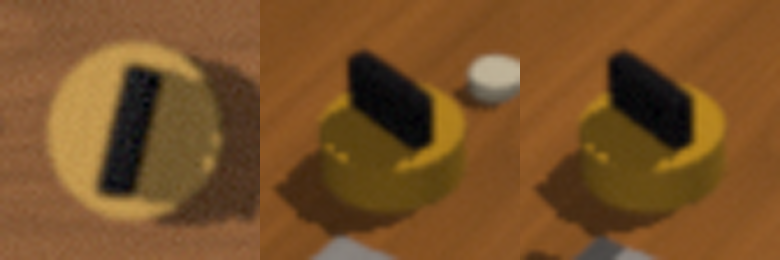

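Both views put the cap bar's centre at about (.394,.160) with the bar yawed about -15°, and the cap has not moved since the start.

```bash
python3 -c "
from h import *
print(st()['joint_positions'].round(2));go(.3942,.160,.10,-15)"
```

```text
38.23 [0.4834 0.2111 0.18  ] yaw [ 1.    -0.002  0.   ] [-0.2  0.5  0.3] 0.0452 0.0
[-0.09  0.18 -0.45  1.76  0.08  1.23 -2.14]
t=38.2 pos [0.4834 0.2111 0.18  ] yaw -0.1 tilt 0.03 | turn 14.9 shift cm [-7.29  7.25  8.  ]
```

>>> arm_command(
  moves=[0,0,0,-7,0,0,0,-7,0,0,0,-7,0,0,0,-7,0,0,0,-7,0,0,0,-7,0,0,0,-7,0,0,0,-7,0,0,0,-7,0,0,0,-7,0,0,0,-7,0,0,0,-7],
)

```text
time: 39.23
ee_pos: [0.4832, 0.2115, 0.18]
eef_rot: [0.742, 0.671, -0.0, 0.0]
ft_force: [-0.4, -0.6, -0.7]
width: 0.0454
grip_force: 0.0
```

>>> arm_command(
  moves=[0,0,0,-7,0,0,0,-7,0,0,0,-7,0,0,0,-7,0,0,0,-7,0,0,0,-7,0,0,0,-7,0,0,0,-7,0,0,0,-7,0,0,0,-7,0,0,0,-7,0,0,0,-4],
)

```text
time: 40.23
ee_pos: [0.4833, 0.2114, 0.18]
eef_rot: [0.128, 0.992, -0.0, 0.0]
ft_force: [-1.3, 0.6, 0.4]
width: 0.0453
grip_force: 0.0
```

>>> arm_command(
  moves=[0,0,0,0,0,0,0,0],
)

```text
time: 40.4
ee_pos: [0.4832, 0.2118, 0.18]
eef_rot: [0.132, 0.991, -0.0, 0.0]
ft_force: [0.0, 0.5, -0.1]
width: 0.045
grip_force: 0.0
```

```bash
python3 -c "
from h import *
print(st()['joint_positions'].round(2));go(.3942,.160,.10,165)
b=[x for x in blobs(masks(r.camera('scene'))['black'],60,900) if np.hypot(*(x[0]-[265.7,211.4]))<30]; print(b)"
```

```text
40.4 [0.4832 0.2118 0.18  ] yaw [-0.965  0.262 -0.   ] [ 0.   0.5 -0.1] 0.045 0.0
[ 0.16  0.22 -0.74  1.74  0.16  1.24  0.68]
t=40.4 pos [0.4832 0.2118 0.18  ] yaw 164.8 tilt 0.01 | turn -0.2 shift cm [ 7.25 -7.31  8.  ]
[(array([265.70422535, 211.43192488]), array([257, 202,  18,  20, 213], dtype=int32))]
```

>>> arm_command(
  moves=[1.2,-1.2,0,0,1.8,-1.8,0,0,1.8,-1.8,0,0,1.8,-1.8,0,0,0.65,-0.7,0,0,0,0,3,0,0,0,3.5,0,0,0,3.5,0,0,0,0,0,0,0,0,0],
)

```text
time: 41.28
ee_pos: [0.3929, 0.1606, 0.0797]
eef_rot: [0.131, 0.991, -0.0, -0.002]
ft_force: [-0.3, 0.1, 0.9]
width: 0.0454
grip_force: 0.0
```

```bash
python3 -c "
from h import *
st();go(.3942,.160,.03,165)"
```

```text
41.28 [0.3929 0.1606 0.0797] yaw [-0.966  0.259  0.003] [-0.3  0.1  0.9] 0.0454 0.0
t=41.3 pos [0.3929 0.1606 0.0797] yaw 165.0 tilt 0.19 | turn -0.0 shift cm [-0.14 -0.02  4.97]
```

>>> arm_command(
  moves=[-0.1,0,2,0,0,0,1.4,0,0,0,0.8,0,0,0,0.5,0,0,0,0,0,0,0,0,0],
)

```text
time: 41.78
ee_pos: [0.3956, 0.1608, 0.0341]
eef_rot: [0.13, 0.991, 0.0, 0.001]
ft_force: [-0.5, -0.0, 0.0]
width: 0.045
grip_force: 0.0
```

>>> arm_command(
  moves=[0,0,0,0,0,0,0,0,0,0,0,0,0,0,0,0,0,0,0,0,0,0,0,0,0,0,0,0,0,0,0,0],
  fingers=0,
  squeeze=40,
)

```text
time: 42.45
ee_pos: [0.395, 0.1604, 0.0331]
eef_rot: [0.13, 0.991, -0.0, 0.0]
ft_force: [-0.3, -0.7, 3.3]
width: 0.014
grip_force: 39.9
```

```bash
python3 -c "
from h import *
print(st()['torque']);go(.3942,.160,.03,165)"
```

```text
42.45 [0.395  0.1604 0.0331] yaw [-0.966  0.258 -0.   ] [-0.3 -0.7  3.3] 0.014 39.9
[-0.1723812   0.00823227 -0.0045137 ]
t=42.5 pos [0.395  0.1604 0.0331] yaw 165.0 tilt 0.02 | turn 0.0 shift cm [ 0.06 -0.06  0.31]
```

>>> arm_command(
  moves=[0,0,-1,0,0,0,-2,0,0,0,-3,0,0,0,-3,0,0,0,-3,0,0,0,-2,0,0,0,0,0,-1,-0.9,0,0,-2,-1.8,0,0,-2,-1.8,0,0,-2,-1.8,0,0],
)

```text
time: 43.37
ee_pos: [0.4461, 0.0799, 0.1717]
eef_rot: [0.13, 0.992, -0.0, -0.001]
ft_force: [-0.0, -0.0, -2.0]
width: 0.0139
grip_force: 39.9
```

>>> arm_command(
  moves=[-2,-1.8,0,0,-2,-1.8,0,0,-2,-1.8,0,0,-2,-1.8,0,0,-2,-1.8,0,0,-2,-1.8,0,0,-1.5,-0.9,0,0,0,0,0,0,0,0,0,0],
)

```text
time: 44.12
ee_pos: [0.5457, -0.0673, 0.171]
eef_rot: [0.131, 0.991, 0.0, -0.002]
ft_force: [-1.5, 0.3, -2.3]
width: 0.0135
grip_force: 39.9
```

>>> arm_command(
  moves=[0,0,0,6,0,0,0,7,0,0,0,7,0,0,0,7,0,0,0,7,0,0,0,6,0,0,0,5,0,0,0,0,0,0,0,0],
)

```text
time: 44.87
ee_pos: [0.5458, -0.0656, 0.1724]
eef_rot: [0.498, 0.867, -0.0, -0.001]
ft_force: [0.0, 0.6, -2.9]
width: 0.0134
grip_force: 39.9
```

```bash
python3 -c "
from h import *
print(st()['joint_positions'].round(2));go(.547,-.067,.16)
a=r.camera('top')[180:320,320:460]; b=r.camera('scene')[190:330,190:330]
cv2.imwrite('pics/s6.png',np.hstack([cv2.resize(q,(400,400),interpolation=cv2.INTER_CUBIC) for q in(a,b)])[...,::-1])"
```

```text
44.87 [ 0.5458 -0.0656  0.1724] yaw [-0.504  0.864  0.001] [ 0.   0.6 -2.9] 0.0134 39.9
[ 0.42  0.23 -0.43  1.71  0.1   1.22  0.49]
t=44.9 pos [ 0.5458 -0.0656  0.1724] yaw 120.3 tilt 0.07 | turn 0.0 shift cm [-0.18  0.04  1.24]
```

View pics/s6.png

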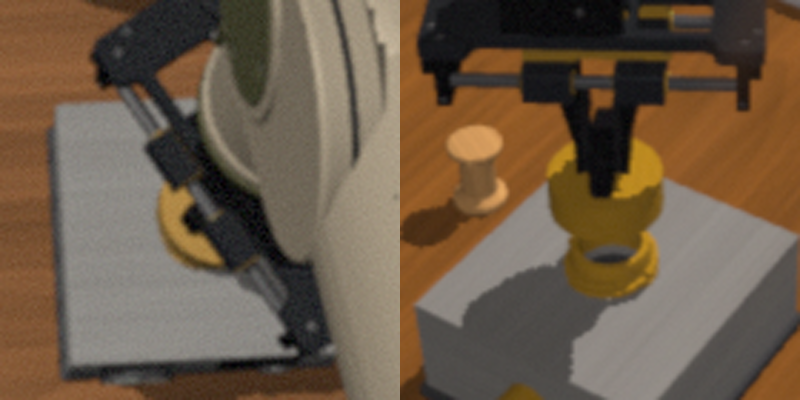

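The cap hangs over the neck and the rest is undisturbed. In the scene view the cap is centred at column 262 and the neck at column 264. Now I compare both against predictions.

Run:
```python
from h import *
im=r.camera('scene');h=cv2.cvtColor(im,cv2.COLOR_RGB2HSV).astype(int);m=(h[...,0]>18)&(h[...,0]<34)&(h[...,1]>110)
for v in range(238,300,3):
    q=np.where(m[v,235:300])[0]+235
    if len(q): print(v,q.min(),q.max(),(q.min()+q.max())/2,end=' | ')
print()
for p in((.5458,-.0656),(.547,-.067)):
    for z in(.085,.095,.105,.1393,.152,.1648): print(p,z,proj('scene',(*p,z)).round(1))
# rim ellipse of neck from the earlier picture s1-like: top view before
t=cv2.imread('pics/s5.png')[...,::-1]
hh=cv2.cvtColor(t,cv2.COLOR_RGB2HSV).astype(int);mm=((hh[...,0]>17)&(hh[...,0]<34)&(hh[...,1]>120)).astype('uint8');mm[:,:240]=0;mm[:,330:]=0;mm[180:]=0
c=max(cv2.findContours(mm,0,2)[0],key=cv2.contourArea);e=cv2.fitEllipse(c);k=240/400
u,v=220+e[0][0]*k,200+e[0][1]*k;print('neck top-view',e,(u,v),[plane('top',u,v,z).round(4) for z in(.09,.1,.109)])
```

```text
241 248 277 262.5 | 244 244 279 261.5 | 247 242 280 261.0 | 250 242 281 261.5 | 253 242 281 261.5 | 256 243 281 262.0 | 259 243 281 262.0 | 262 243 280 261.5 | 265 244 279 261.5 | 268 246 276 261.0 | 271 250 276 263.0 | 274 250 278 264.0 | 277 250 279 264.5 | 280 248 279 263.5 | 283 248 279 263.5 | 286 249 278 263.5 | 289 249 276 262.5 | 292 253 270 261.5 | 
(0.5458, -0.0656) 0.085 [262.8 283.4]
(0.5458, -0.0656) 0.095 [262.6 279.4]
(0.5458, -0.0656) 0.105 [262.4 275.3]
(0.5458, -0.0656) 0.1393 [261.5 261.1]
(0.5458, -0.0656) 0.152 [261.2 255.7]
(0.5458, -0.0656) 0.1648 [260.9 250.2]
(0.547, -0.067) 0.085 [262.9 284.1]
(0.547, -0.067) 0.095 [262.7 280.1]
(0.547, -0.067) 0.105 [262.5 276.1]
(0.547, -0.067) 0.1393 [261.6 261.8]
(0.547, -0.067) 0.152 [261.3 256.4]
(0.547, -0.067) 0.1648 [261.  250.8]
neck top-view ((285.9567565917969, 96.61985778808594), (51.26476287841797, 51.76164627075195), 76.66429901123047) (391.5740539550781, 257.97191467285154) [array([ 0.5476, -0.0681,  0.09  ]), array([ 0.5459, -0.0665,  0.1   ]), array([ 0.5443, -0.065 ,  0.109 ])]
```

>>> arm_command(
  moves=[-0.15,0.05,0.8,0,0,0,1.2,0,0,0,0.8,0,0,0,0.4,0,0,0,0,0,0,0,0,0],
)

```text
time: 45.52
ee_pos: [0.5475, -0.0673, 0.1407]
eef_rot: [0.5, 0.866, -0.0, -0.0]
ft_force: [0.0, 0.2, -2.5]
width: 0.0138
grip_force: 39.9
```

>>> arm_command(
  moves=[0,0,0.3,0,0,0,0.2,0,0,0,0,0,0,0,0,0],
)

```text
time: 45.85
ee_pos: [0.5477, -0.0674, 0.1361]
eef_rot: [0.5, 0.866, -0.0, 0.0]
ft_force: [0.1, 0.1, -2.8]
width: 0.014
grip_force: 39.9
```

>>> arm_command(
  moves=[0,0,0.2,0,0,0,0,0,0,0,0,0],
)

```text
time: 46.1
ee_pos: [0.5476, -0.0674, 0.134]
eef_rot: [0.5, 0.866, -0.0, 0.0]
ft_force: [-0.2, 0.9, -3.0]
width: 0.0138
grip_force: 39.9
```

```bash
python3 -c "
from h import *
print(st()['torque']);go(.547,-.067,.13)"
```

```text
46.1 [ 0.5476 -0.0674  0.134 ] yaw [-0.501  0.866 -0.   ] [-0.2  0.9 -3. ] 0.0138 39.9
[ 0.00563114 -0.15257442 -0.00735656]
t=46.1 pos [ 0.5476 -0.0674  0.134 ] yaw 120.0 tilt 0.00 | turn 0.0 shift cm [ 0.06 -0.04  0.4 ]
```

>>> arm_command(
  moves=[0,0,0.2,0,0,0,0,0,0,0,0,0],
)

```text
time: 46.35
ee_pos: [0.5476, -0.0674, 0.1319]
eef_rot: [0.5, 0.866, -0.0, -0.0]
ft_force: [-0.1, 0.6, -2.1]
width: 0.0138
grip_force: 39.9
```

>>> arm_command(
  moves=[0,0,0.15,0,0,0,0,0,0,0,0,0],
)

```text
time: 46.6
ee_pos: [0.5479, -0.0674, 0.131]
eef_rot: [0.5, 0.866, 0.0, 0.0]
ft_force: [-2.4, 0.5, 3.1]
width: 0.0138
grip_force: 40.0
```

>>> arm_command(
  moves=[0,0,0.1,0,0,0,0,0,0,0,0,0],
)

```text
time: 46.85
ee_pos: [0.548, -0.0674, 0.1307]
eef_rot: [0.5, 0.866, 0.0, 0.001]
ft_force: [-4.0, 0.1, 10.0]
width: 0.0138
grip_force: 40.0
```

>>> arm_command(
  moves=[0,0,0,-5,0,0,0,-5,0,0,0,0],
)

```text
time: 47.1
ee_pos: [0.5484, -0.0673, 0.1301]
eef_rot: [0.42, 0.907, 0.0, 0.001]
ft_force: [-0.9, 0.1, 2.5]
width: 0.014
grip_force: 40.2
```

>>> arm_command(
  moves=[0,0,0,-5,0,0,0,-5,0,0,0,0],
)

```text
time: 47.35
ee_pos: [0.5472, -0.0675, 0.129]
eef_rot: [0.341, 0.94, -0.0, -0.0]
ft_force: [-0.3, -0.1, -2.3]
width: 0.0137
grip_force: 39.9
```

>>> arm_command(
  moves=[0,0,0,-5,0,0,0,-5,0,0,0,0],
)

```text
time: 47.6
ee_pos: [0.5474, -0.0675, 0.1291]
eef_rot: [0.259, 0.966, -0.0, -0.0]
ft_force: [-0.0, -0.8, -2.1]
width: 0.0137
grip_force: 39.9
```

>>> arm_command(
  moves=[0,0,0.15,0,0,0,0,0,0,0,0,0],
)

```text
time: 47.85
ee_pos: [0.5475, -0.0674, 0.1278]
eef_rot: [0.26, 0.966, -0.0, -0.0]
ft_force: [0.0, -1.3, -2.7]
width: 0.0136
grip_force: 39.9
```

>>> arm_command(
  moves=[0,0,0.15,0,0,0,0,0,0,0,0,0],
)

```text
time: 48.1
ee_pos: [0.5476, -0.0673, 0.1264]
eef_rot: [0.259, 0.966, -0.0, -0.0]
ft_force: [0.2, 0.2, -2.7]
width: 0.0138
grip_force: 39.9
```

>>> arm_command(
  moves=[0,0,0.1,0,0,0,0,0,0,0,0,0],
)

```text
time: 48.35
ee_pos: [0.5478, -0.0674, 0.1257]
eef_rot: [0.259, 0.966, -0.0, 0.0]
ft_force: [-0.6, -0.2, -1.0]
width: 0.0134
grip_force: 39.9
```

The lugs dropped in at z .1257, 4.6 mm above home and inside the expected 3.7 to 6 mm. Now screwing clockwise.

>>> arm_command(
  moves=[0,0,0.03,5,0,0,0.03,5,0,0,0.03,5,0,0,0,0],
)

```text
time: 48.68
ee_pos: [0.5478, -0.0674, 0.1248]
eef_rot: [0.384, 0.923, -0.0, 0.0]
ft_force: [1.1, 0.8, -0.7]
width: 0.0138
grip_force: 39.9
```

>>> arm_command(
  moves=[0,0,0.03,5,0,0,0.03,5,0,0,0.03,5,0,0,0.03,5,0,0,0,0],
)

```text
time: 49.1
ee_pos: [0.5479, -0.0673, 0.1237]
eef_rot: [0.538, 0.843, 0.0, 0.0]
ft_force: [-0.3, 0.2, 0.2]
width: 0.0139
grip_force: 39.9
```

```bash
python3 -c "
from h import *
print(st()['torque']);go(.547,-.067,.1211)"
```

```text
49.1 [ 0.5479 -0.0673  0.1237] yaw [-0.422  0.907 -0.   ] [-0.3  0.2  0.2] 0.0139 39.9
[ 0.06301794 -0.1026978  -0.07978801]
t=49.1 pos [ 0.5479 -0.0673  0.1237] yaw 115.0 tilt 0.03 | turn 0.0 shift cm [ 0.07 -0.07  0.26]
```

>>> arm_command(
  moves=[0,0,0.03,5,0,0,0.03,5,0,0,0.03,5,0,0,0.03,5,0,0,0.03,5,0,0,0.03,5,0,0,0,0],
)

```text
time: 49.68
ee_pos: [0.5479, -0.0673, 0.122]
eef_rot: [0.737, 0.676, 0.0, 0.0]
ft_force: [0.6, 1.0, 1.2]
width: 0.0137
grip_force: 39.9
```

>>> arm_command(
  moves=[0,0,0.03,5,0,0,0.03,5,0,0,0,0],
)

```text
time: 49.93
ee_pos: [0.548, -0.0674, 0.1214]
eef_rot: [0.793, 0.61, 0.0, 0.0]
ft_force: [1.0, 0.1, 2.3]
width: 0.014
grip_force: 39.9
```

```bash
python3 -c "
from h import *
print(st()['torque']);go(.547,-.067,.1211)"
```

```text
49.93 [ 0.548  -0.0674  0.1214] yaw [0.256 0.967 0.   ] [1.  0.1 2.3] 0.014 39.9
[ 0.04027915 -0.05086292 -0.07369699]
t=49.9 pos [ 0.548  -0.0674  0.1214] yaw 75.1 tilt 0.05 | turn 0.0 shift cm [ 0.01 -0.1   0.03]
```

>>> arm_command(
  moves=[0,0,0.02,4,0,0,0.02,4,0,0,0,0],
)

```text
time: 50.18
ee_pos: [0.548, -0.0674, 0.121]
eef_rot: [0.833, 0.554, 0.0, 0.0]
ft_force: [0.1, -0.4, 2.6]
width: 0.0133
grip_force: 39.9
```

```bash
python3 -c "
from h import *
print(st()['torque']);go(.547,-.067,.1211)"
```

```text
50.18 [ 0.548  -0.0674  0.121 ] yaw [0.387 0.922 0.   ] [ 0.1 -0.4  2.6] 0.0133 39.9
[-0.01608092 -0.11570187 -0.08665551]
t=50.2 pos [ 0.548  -0.0674  0.121 ] yaw 67.2 tilt 0.04 | turn 0.0 shift cm [-0.   -0.1  -0.01]
```

>>> arm_command(
  moves=[0,0,0.02,4,0,0,0.02,4,0,0,0,0],
)

```text
time: 50.43
ee_pos: [0.5479, -0.0674, 0.1206]
eef_rot: [0.869, 0.494, 0.0, 0.0]
ft_force: [0.3, -0.5, 2.8]
width: 0.0142
grip_force: 39.9
```

```bash
python3 -c "
from h import *
print(st()['torque']);go(.547,-.067,.1211)"
```

```text
50.43 [ 0.5479 -0.0674  0.1206] yaw [0.511 0.859 0.   ] [ 0.3 -0.5  2.8] 0.0142 39.9
[-0.01588052 -0.00858531 -0.1195902 ]
t=50.4 pos [ 0.5479 -0.0674  0.1206] yaw 59.2 tilt 0.04 | turn 0.0 shift cm [-0.01 -0.1  -0.05]
```

>>> arm_command(
  moves=[0,0,0.02,4,0,0,0.02,3,0,0,0,0],
)

```text
time: 50.68
ee_pos: [0.548, -0.0671, 0.1205]
eef_rot: [0.897, 0.442, 0.0, 0.0]
ft_force: [-0.8, 0.2, 5.5]
width: 0.0139
grip_force: 41.8
```

```bash
python3 -c "
from h import *
print(st()['torque']);go(.547,-.067,.1211)"
```

```text
50.68 [ 0.548  -0.0671  0.1205] yaw [0.61  0.792 0.   ] [-0.8  0.2  5.5] 0.0139 41.8
[-0.06202971  0.28596338  1.01104417]
t=50.7 pos [ 0.548  -0.0671  0.1205] yaw 52.4 tilt 0.06 | turn 0.0 shift cm [-0.05 -0.09 -0.06]
```

>>> arm_command(
  moves=[0,0,0.02,3,0,0,0.02,3,0,0,0,0],
)

```text
time: 50.93
ee_pos: [0.5484, -0.0666, 0.1205]
eef_rot: [0.919, 0.394, 0.001, 0.0]
ft_force: [-2.0, 1.1, 9.0]
width: 0.0157
grip_force: 44.9
```

```bash
python3 -c "
from h import *
print(st()['torque']);go(.547,-.067,.1211)"
```

```text
50.93 [ 0.5484 -0.0666  0.1205] yaw [0.689 0.725 0.001] [-2.   1.1  9. ] 0.0157 44.9
[0.24757612 0.30242793 1.17016093]
t=50.9 pos [ 0.5484 -0.0666  0.1205] yaw 46.5 tilt 0.10 | turn 0.0 shift cm [-0.12 -0.07 -0.06]
```

Hard stop reached: torque 1.0 Nm, z at the home height. Releasing.

>>> arm_command(
  moves=[0,0,0,0,0,0,0,0,0,0,0,0,0,0,0,0,0,0,0,0],
  fingers=50,
)

```text
time: 51.35
ee_pos: [0.5475, -0.0675, 0.1192]
eef_rot: [0.92, 0.392, -0.0, -0.0]
ft_force: [0.7, -0.6, -0.2]
width: 0.0395
grip_force: 0.0
```

>>> arm_command(
  moves=[0,0,-1,0,0,0,-3,0,0,0,-4,0,0,0,-2,0,0,0,0,7,0,0,0,7,0,0,0,7,0,0,0,7,0,0,0,7,0,0,0,7,0,0,0,5.4,0,0,0,0],
)

```text
time: 52.35
ee_pos: [0.5477, -0.0673, 0.2202]
eef_rot: [1.0, -0.014, 0.0, 0.0]
ft_force: [0.1, -0.9, 0.3]
width: 0.0433
grip_force: 0.0
```

```bash
python3 -c "
from h import *
st();go(.4744,-.231,.15,-.9)
cv2.imwrite('pics/s7.png',cv2.resize(r.camera('scene')[200:400,120:360],(720,600),interpolation=cv2.INTER_CUBIC)[...,::-1])
print(proj('scene',(.547,-.067,.1435)),proj('scene',(.547,-.067,.088)))"
```

```text
52.35 [ 0.5477 -0.0673  0.2202] yaw [ 1.    -0.028  0.001] [ 0.1 -0.9  0.3] 0.0433 0.0
t=52.4 pos [ 0.5477 -0.0673  0.2202] yaw -1.6 tilt 0.03 | turn -0.7 shift cm [-7.07 16.48  7.02]
[261.53887941 260.0409017 ] [262.87153243 282.89103142]
```

View pics/s7.png

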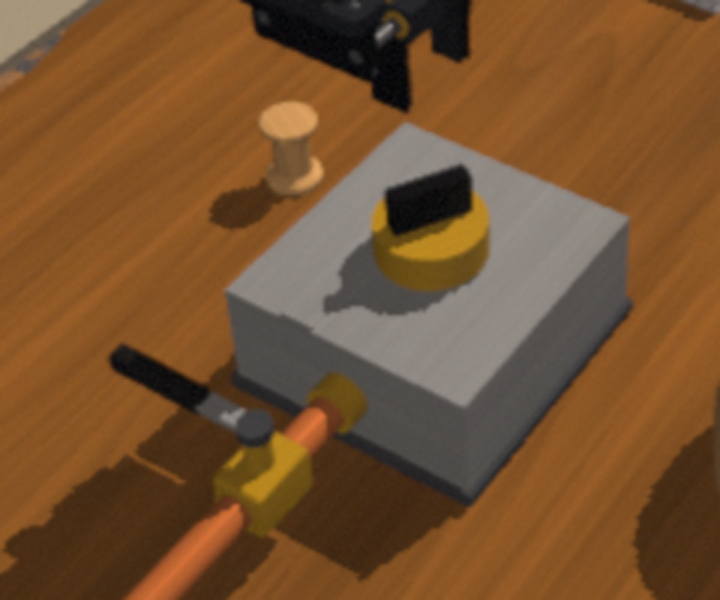

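The cap sits square and low on the neck at crop (430,235), and the lever is still shut. Now the valve.

>>> arm_command(
  moves=[-1.2,2.75,0,0,-1.2,2.75,0,0,-1.2,2.75,0,0,-1.2,2.75,0,0,-1.2,2.75,0,0,-1.1,2.75,0,0,0,0,3,0,0,0,3,0,0,0,0,0,0,0,0,0],
  fingers=60,
)

```text
time: 53.23
ee_pos: [0.472, -0.2302, 0.1591]
eef_rot: [1.0, -0.01, -0.001, -0.001]
ft_force: [0.8, 0.2, 1.4]
width: 0.052
grip_force: 0.0
```

```bash
python3 -c "
from h import *
st();go(.4744,-.231,.0735,-.9)"
```

```text
53.23 [ 0.472  -0.2302  0.1591] yaw [ 1.    -0.021 -0.002] [0.8 0.2 1.4] 0.052 0.0
t=53.2 pos [ 0.472  -0.2302  0.1591] yaw -1.2 tilt 0.15 | turn -0.3 shift cm [0.24 0.08 8.56]
```

>>> arm_command(
  moves=[0.2,0.05,2.5,0,0,0,2.5,0,0,0,2,0,0,0,1.5,0,0,0,0,0,0,0,0,0],
)

```text
time: 53.73
ee_pos: [0.4757, -0.2311, 0.076]
eef_rot: [1.0, -0.011, 0.001, 0.0]
ft_force: [0.0, -0.4, 0.6]
width: 0.0523
grip_force: 0.0
```

>>> arm_command(
  moves=[0,0,0,0,0,0,0,0,0,0,0,0,0,0,0,0,0,0,0,0,0,0,0,0,0,0,0,0],
  fingers=0,
  squeeze=15,
)

```text
time: 54.32
ee_pos: [0.4748, -0.2315, 0.0746]
eef_rot: [1.0, -0.012, 0.0, 0.0]
ft_force: [0.3, -6.6, -1.4]
width: 0.0138
grip_force: 15.0
```

```bash
python3 -c "
from h import *
st();go(.4744,-.231,.0735,-.9)"
```

```text
54.32 [ 0.4748 -0.2315  0.0746] yaw [ 1.    -0.024  0.   ] [ 0.3 -6.6 -1.4] 0.0138 15.0
t=54.3 pos [ 0.4748 -0.2315  0.0746] yaw -1.4 tilt 0.03 | turn -0.5 shift cm [-0.04 -0.04  0.11]
```

>>> arm_command(
  moves=[0.03,0.61,0,-5,0.03,0.61,0,-5,0.03,0.61,0,-5,0.03,0.61,0,-5,0.03,0.61,0,-5,0.03,0.61,0,-5,0.03,0.61,0,-5,0.03,0.61,0,-5,0,0,0,0,0,0,0,0],
)

```text
time: 55.15
ee_pos: [0.4905, -0.2769, 0.0746]
eef_rot: [0.944, 0.329, 0.0, 0.0]
ft_force: [0.7, -1.9, 0.5]
width: 0.014
grip_force: 15.0
```

```bash
python3 -c "
from h import *
s=st();a=np.radians(43.9);go(.5444-.07*np.cos(a),-.232-.07*np.sin(a),.0735,43.9)
d=s['ee_pos']-[.5444,-.232,0];print('ang by pos',np.degrees(np.arctan2(-d[1],-d[0]))+.9,np.hypot(*d[:2]))"
```

```text
55.15 [ 0.4905 -0.2769  0.0746] yaw [0.783 0.622 0.   ] [ 0.7 -1.9  0.5] 0.014 15.0
t=55.1 pos [ 0.4905 -0.2769  0.0746] yaw 38.5 tilt 0.05 | turn -5.4 shift cm [-0.    0.5   0.11]
ang by pos 40.714369111294715 0.07017707899564254
```

>>> arm_command(
  moves=[0.02,0.27,0,-2.4,0.02,0.27,0,-2.4,0,0,0,0,0,0,0,0],
)

```text
time: 55.48
ee_pos: [0.494, -0.281, 0.0746]
eef_rot: [0.93, 0.368, 0.0, 0.001]
ft_force: [2.0, -4.3, -1.2]
width: 0.0138
grip_force: 15.0
```

```bash
python3 -c "
from h import *
s=st();go(.5,-.28,.0735,43.9)
d=s['ee_pos']-[.5444,-.232,0];print('ang by pos',np.degrees(np.arctan2(-d[1],-d[0]))+.9,np.hypot(*d[:2]))"
```

```text
55.48 [ 0.494  -0.281   0.0746] yaw [ 0.729  0.685 -0.   ] [ 2.  -4.3 -1.2] 0.0138 15.0
t=55.5 pos [ 0.494  -0.281   0.0746] yaw 43.2 tilt 0.07 | turn -0.7 shift cm [0.5  0.34 0.11]
ang by pos 45.09314016070438 0.07029295831863869
```

>>> arm_command(
  moves=[0,0,0,0,0,0,0,0,0,0,0,0,0,0,0,0],
  fingers=60,
)

```text
time: 55.82
ee_pos: [0.494, -0.2797, 0.0743]
eef_rot: [0.929, 0.37, -0.0, -0.0]
ft_force: [-0.8, -0.3, -0.8]
width: 0.0331
grip_force: 0.0
```

>>> arm_command(
  moves=[0,0,-2,0,0,0,-4,0,0,0,-4,0,0,0,-4,0,-3,0,0,0,-3,0,0,0,-3,0,0,0,-3,0,0,0,-2,0,0,0,0,0,0,0],
)

```text
time: 56.65
ee_pos: [0.3884, -0.3801, 0.2145]
eef_rot: [0.93, 0.367, -0.001, 0.0]
ft_force: [-0.7, -0.6, 0.2]
width: 0.0523
grip_force: 0.0
```

```bash
python3 -c "
from h import *
st()
for z in (.097,):
  for th in(0,40,45,50,90):
    a=np.radians(179.1+th); print(th,[proj(n,(.5444+l*np.cos(a),-.232+l*np.sin(a),z)).round(1) for n in('top','scene') for l in(0,.034,.1)])
a=r.camera('top');b=r.camera('scene');
for n,im in(('top',a),('scene',b)): print(n,[(x[0].round(1),x[1]) for x in blobs(masks(im)['black'],60,900) if (n=='top' and 470<x[0][0]<560 and 240<x[0][1]<320) or (n=='scene' and 120<x[0][0]<220 and 300<x[0][1]<400)])
for n in('top','scene'):
  for t in tablets(n):
    if .25<t[1][0]<.85 and -.3<t[1][1]<.33: print(n,t)
cv2.imwrite('pics/f.png',np.hstack([cv2.resize(q,(400,300),interpolation=cv2.INTER_AREA) for q in(a[150:390,100:420+100][:, :],b[150:390,100:420])])[...,::-1])"
```

```text
56.65 [ 0.3884 -0.3801  0.2145] yaw [ 0.731  0.683 -0.002] [-0.7 -0.6  0.2] 0.0523 0.0
0 [array([482.3, 253.9]), array([484.6, 272.5]), array([489. , 309.4]), array([202.8, 339.6]), array([186.6, 331. ]), array([156.4, 314.9])]
40 [array([482.3, 253.9]), array([496.1, 267.6]), array([523.4, 294.7]), array([202.8, 339.6]), array([181.3, 341.9]), array([138.9, 346.2])]
45 [array([482.3, 253.9]), array([497.2, 266.4]), array([526.5, 291.2]), array([202.8, 339.6]), array([181.3, 343.3]), array([138.7, 350.5])]
50 [array([482.3, 253.9]), array([498.2, 265.2]), array([529.3, 287.5]), array([202.8, 339.6]), array([181.5, 344.7]), array([139. , 354.8])]
90 [array([482.3, 253.9]), array([501. , 253.2]), array([537.3, 251.7]), array([202.8, 339.6]), array([188.7, 353.8]), array([159.3, 383.5])]
top [(array([510.2, 279. ]), array([495, 266,  31,  27, 258], dtype=int32))]
scene [(array([208.2, 331.3]), array([198, 324,  22,  15,  86], dtype=int32)), (array([161.9, 349.2]), array([141, 342,  42,  15, 373], dtype=int32))]
top (array([426.5, 242.8]), array([ 0.5889, -0.1545,  0.0085]))
```

View pics/f.png

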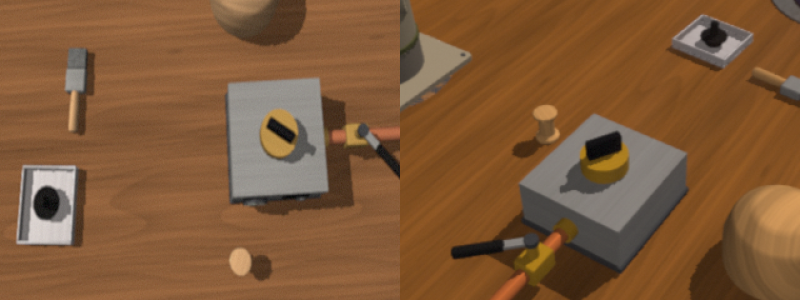

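The lever lies at about 44–45°, with its bar centre at top pixel (510,279) against a predicted (512,279). The cap is home, the plug is in the tray, and the spool, brush and block look undisturbed. Handing in.

```bash
python3 -c "
from bench import r
print(r.close_job())"
```

```text
the job is handed in; nothing more can be done
None
```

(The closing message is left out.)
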